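# Meter blood tubes out of the tipping cup, hang it up and start the roller mixer

## Robot

A 6-joint arm with a two-finger parallel gripper is mounted at the origin on the work surface. World frame = base frame: x ahead of the robot, y to its left, z up, the work surface at z = 0. Lengths are in m, angles in rad, forces in N, time in s.
With the tool pointing down it reaches from about 0.25 to 0.775 m from the base axis. Payload 4 kg.
Tool frame: the origin (TCP) lies between the finger pads; the fingertips stand 14 mm ahead of it and the grasp point (between the pads) lies 5 mm behind it (nose_length is the distance from the TCP to the fingertips, in m); z points along the fingers, y is the line along which they close (so a half turn about z gives the same grasp; the last joint's range is limited). The gripper opens to 94 mm and grips with 3 to 60 N. Pads are 16 mm wide; open, the fingers measure 119 mm over their backs; the gripper's body (75 mm by 177 mm) begins 78 mm behind the grasp point.
Start: joints at [1.141, 0.087, 1.371, -0, 1.684, -0.103], TCP at [0.177, 0.521, 0.22] pointing down, gripper open.
Joint ranges: [-3.1, 3.1], [-0.76, 2.03], [0.27, 2.55], [-1.08, 4.22], [0.17, 2.65], [-2.57, 2.57]. Speed limits (rad/s): [2.79, 2.79, 3.14, 3.14, 3.14, 3.14].

## Interface

Orientations are given as [roll, pitch, yaw] about the fixed x, y, z axes, in that order (R = Rz(yaw) Ry(pitch) Rx(roll)).
In Python, from bench import * gives the robot as it stands.
- The arm moves only by the tool move_arm, never from a script. Its argument "steps" is one flat list of numbers, 7 for each row, row after row: the turn, a rotation vector about the world's x, y, z in rad, then the shift along the world's x, y, z in m, then the opening, from 0 (shut) to 1 (fully open). A call has 1 to 12 rows; each row is the pose to reach, as a shift and turn from the pose commanded when the call began; what a row does not reach only later rows make up. A row lasts 1/10 s, in which the tool goes at most 50 mm and 8.59 degrees, less where a joint would pass 70% of its speed; a pose out of reach is approached as far as the arm can. A call with a gripper value outside its range is refused whole. The fingers move at their own pace and stop on an object; the grip force is fixed at half the most. Time passes only in rows, so rows that repeat a pose let the fingers close. It gives the time, the measured TCP pose, the force, the opening and the grip force at its end, in the units of the state.
- get_obs(): the state, without advancing time (a new reading comes with each control period).
- snapshot(name): name is "scene" or "side" or "wrist"; returns (picture, depth): 400x640x3 uint8, red, green, blue; 400x640 float32, m along the optical axis (not along the pixel's ray), 0 where there is no reading.
- camera_model(name): a dict with "fx", "fy", "cx", "cy" (pixels), "rvec" (rotation vector, rad) and "tvec" (3), from world to camera coordinates, as OpenCV has them. Camera axes: x right, y down, z forward; pixel columns grow to the right and rows downward; lengths in m; the calibration is good to about 2 mm. A picture is of the moment at which its call begins: read the wrist's pose just before it. camera_model takes no time and is no camera call; for the wrist camera it gives the pose at the moment of the call.
- close_job(): hands the job in; it is judged then, once.
Trained networks look in the newest picture that a camera, given by its name, has taken for a name from the list of things; names that differ only in an ending like _2 or _b are one class to them, and where a whole thing is asked for, a point or a joint stands for the part that bears it (a point fixed in the world has none). Each returns a list of dicts, best first, with "score" (0 to 1); they miss things now and then, are a little off and sometimes report something else, mostly with a low value. They report only what shows in the picture. A call takes as long as a camera call. They do not tell look-alikes from the thing itself.
- silhouettes(camera, target): "pixels" (400x640 bool, what is visible of it) and "uv" ([column, row] in pixels, amid what is visible of it).
- spot_point(camera, target): "uv" ([column, row] in pixels: a listed point, or the origin of a listed thing).
The state is a dict: "time": time; "joint_positions": joint angles; "qvel": joint speeds; "joint_torque": joint torques, N m; "tool_pos": TCP position; "ee_rot": TCP orientation; "wrist_force": force on the tool from outside, world axes, zero at the start; "wrist_torque": the same for the moment, N m; "width": finger opening in m; "finger_force": force on a finger pad.
Only numpy, scipy, OpenCV 4.12 (cv2) and the standard library are available. Lean on these libraries where they do the work, as an engineer would, in place of code of your own. Each camera call takes 0.05 s, during which the arm holds its last target. There are 200 camera calls.

## Task

Carry the tipping cup by its handle over the steel tray and tip it only until the first tubes roll out into the tray; hold it at that angle for about a second while the rest stay in, then tip further until it is empty, and hang the empty cup by its handle on the hook stand. Lay every lavender-capped tube lengthwise in a groove between the mixer's rollers, leaving both red-capped tubes in the tray, and once all the lavender ones are on, turn the speed knob about a quarter turn clockwise. Handle the tubes gently, never dropping or flinging them, and leave the two bottles and the slide box where they are.

Things in the scene. Friction and masses are not known exactly. Their poses are not given: they have to be found in the camera images.
- cup: blue plastic tipping cup, 0.2 kg, with the tubes lying in it along its y. Origin: centre of its underside, z up. Trough curved about y (radius 90 mm, bottom 6 mm up), open lip at -x, back edge at x = +74 mm, 44 mm high; side walls at y = +-39 mm, 50 mm high; a strap on each side carries the handle bar overhead. Level, it holds all its tubes
- cup_handle (a point): centre of the white handle bar, at x = +6 mm, 104.5 mm above the cup's underside. Flat rigid bar: 10 mm thick along the cup's x, 92 mm long along its y, 26 mm tall; open below, down to the cup's edges
- cup_handle_under (a point): middle of the underside of the handle bar, 91.5 mm above the cup's underside; this is what rests on the hook arm
- cup_lip (a point): middle of the pouring lip, at x = -55 mm, 25 mm above the cup's underside. Tip the cup's top towards its -x to pour: the first one to three tubes roll out at 15 to 40 degrees (more tubes: sooner) and, if that angle is held, the rest stop by themselves; the last are out by about 50 degrees
- tray: shallow steel tray, 160 mm (its x) by 220 mm (its y), walls 3 mm thick and 14 mm high, floor 3 mm thick, loose on the bench, about 0.45 kg. Origin: centre of its underside
- stand: fixed hook stand: grey foot 110 by 90 mm, 10 mm thick (30 mm off-centre to -x), steel post 14 mm in diameter, 170 mm tall; origin under the post. A level steel arm 8 mm in diameter, axis 130 mm above the bench, runs from the post along the stand's -x for 145 mm, then turns up
- hook_arm (a point): point on the axis of the hook arm, 100 mm from the post: a good place for the handle bar to rest across the arm, with the cup's longer back half (+x) towards the post
- hook_tip (a point): upturned end of the hook arm, 159 mm from the post, 152 mm above the bench (its top is 156 mm up)
- mixer: fixed ivory roller mixer: five black rollers along its y (28 mm in diameter, 200 mm long, 36 mm apart, tops 89 mm above the bench); origin under the middle of the bed. Tubes lie in the four grooves between rollers, at x = -54, -18, 18, 54 mm, centre 88 mm up. Housings 95 mm high beyond y = +-107 mm, the +y one with the knob. The rollers do not actually spin
- mixer_bed (a point): middle of the roller bed at the height of a seated tube's centre (88 mm)
- speed (a joint): angle of the mixer's black speed knob in rad: 0 = off, as found; grows as it is turned clockwise seen from above, up to 4.5; stays where it is left
- speed_grip (a point): the knob's grip point on its axis, at (0, 146 mm) in the mixer's x and y. The grip is a bar 42 mm long, 14 mm thick, 32 mm tall, whose top is 139 mm above the bench; at 0 it lies along the mixer's own x, and it turns with the knob
- amber: bystander: amber glass bottle, 42 mm in diameter, 85 mm tall, origin under its centre
- dropper: bystander: white dropper bottle, 38 mm in diameter, 95 mm tall, origin under its centre
- slides: bystander: white box of slides, 80 by 30 by 28 mm, origin under its centre
- lav1: lavender (purple)-capped blood sample tube, 64 mm long and 16 mm in diameter with flat ends, 16 g, same diameter all along; origin at its centre, its own y axis runs along the tube towards the cap. It rolls on a slope of more than about 14 degrees and stays put on a flat surface. Always present.
- lav2: lavender (purple)-capped blood sample tube, 64 mm long and 16 mm in diameter with flat ends, 16 g, same diameter all along; origin at its centre, its own y axis runs along the tube towards the cap. It rolls on a slope of more than about 14 degrees and stays put on a flat surface. Always present.
- lav3: lavender (purple)-capped blood sample tube, 64 mm long and 16 mm in diameter with flat ends, 16 g, same diameter all along; origin at its centre, its own y axis runs along the tube towards the cap. It rolls on a slope of more than about 14 degrees and stays put on a flat surface. May be absent.
- lav4: lavender (purple)-capped blood sample tube, 64 mm long and 16 mm in diameter with flat ends, 16 g, same diameter all along; origin at its centre, its own y axis runs along the tube towards the cap. It rolls on a slope of more than about 14 degrees and stays put on a flat surface. May be absent.
- red1: red-capped blood sample tube, 64 mm long and 16 mm in diameter with flat ends, 16 g, same diameter all along; origin at its centre, its own y axis runs along the tube towards the cap. It rolls on a slope of more than about 14 degrees and stays put on a flat surface. 
- red2: red-capped blood sample tube, 64 mm long and 16 mm in diameter with flat ends, 16 g, same diameter all along; origin at its centre, its own y axis runs along the tube towards the cap. It rolls on a slope of more than about 14 degrees and stays put on a flat surface. 
Things that resemble listed ones, but are neither listed nor needed, are in the scene too. What is shaped like the lav3 but green or turquoise is not meant.

How it is judged:
On the way, in this order (a step that is already met when the one before it is completed fails the run):
1. the cup is held up (handle over 90 mm high) and tipped (more than 17 degrees) with at least one tube already in the tray and at least one still in the cup, for 0.8 s (angle between cup's own z axis and vertical above 0.3 rad and height (world z) of cup_handle above 0.09 m and ((x of lav1 in the frame of tray between -0.079 and 0.079 m and y of lav1 in the frame of tray between -0.109 and 0.109 m and z of lav1 in the frame of tray between 0.004 and 0.05 m) or (x of lav2 in the frame of tray between -0.079 and 0.079 m and y of lav2 in the frame of tray between -0.109 and 0.109 m and z of lav2 in the frame of tray between 0.004 and 0.05 m) or (x of lav3 in the frame of tray between -0.079 and 0.079 m and y of lav3 in the frame of tray between -0.109 and 0.109 m and z of lav3 in the frame of tray between 0.004 and 0.05 m) or (x of lav4 in the frame of tray between -0.079 and 0.079 m and y of lav4 in the frame of tray between -0.109 and 0.109 m and z of lav4 in the frame of tray between 0.004 and 0.05 m) or (x of red1 in the frame of tray between -0.079 and 0.079 m and y of red1 in the frame of tray between -0.109 and 0.109 m and z of red1 in the frame of tray between 0.004 and 0.05 m) or (x of red2 in the frame of tray between -0.079 and 0.079 m and y of red2 in the frame of tray between -0.109 and 0.109 m and z of red2 in the frame of tray between 0.004 and 0.05 m)) and ((x of lav1 in the frame of cup between -0.06 and 0.08 m and y of lav1 in the frame of cup between -0.04 and 0.04 m and z of lav1 in the frame of cup between 0.005 and 0.07 m) or (x of lav2 in the frame of cup between -0.06 and 0.08 m and y of lav2 in the frame of cup between -0.04 and 0.04 m and z of lav2 in the frame of cup between 0.005 and 0.07 m) or (x of lav3 in the frame of cup between -0.06 and 0.08 m and y of lav3 in the frame of cup between -0.04 and 0.04 m and z of lav3 in the frame of cup between 0.005 and 0.07 m) or (x of lav4 in the frame of cup between -0.06 and 0.08 m and y of lav4 in the frame of cup between -0.04 and 0.04 m and z of lav4 in the frame of cup between 0.005 and 0.07 m) or (x of red1 in the frame of cup between -0.06 and 0.08 m and y of red1 in the frame of cup between -0.04 and 0.04 m and z of red1 in the frame of cup between 0.005 and 0.07 m) or (x of red2 in the frame of cup between -0.06 and 0.08 m and y of red2 in the frame of cup between -0.04 and 0.04 m and z of red2 in the frame of cup between 0.005 and 0.07 m))), for 0.8 s.
2. every lavender tube lies in a groove of the mixer while its knob is still at off (under 0.3 rad) (x of lav1 in the frame of mixer between -0.072 and 0.072 m and y of lav1 in the frame of mixer between -0.08 and 0.08 m and z of lav1 in the frame of mixer between 0.08 and 0.095 m and angle between the y axis of each of lav1, lav2, lav3, lav4 and the y axis of mixer, either way round below 0.2 rad and x of lav2 in the frame of mixer between -0.072 and 0.072 m and y of lav2 in the frame of mixer between -0.08 and 0.08 m and z of lav2 in the frame of mixer between 0.08 and 0.095 m and x of lav3 in the frame of mixer between -0.072 and 0.072 m and y of lav3 in the frame of mixer between -0.08 and 0.08 m and z of lav3 in the frame of mixer between 0.08 and 0.095 m and x of lav4 in the frame of mixer between -0.072 and 0.072 m and y of lav4 in the frame of mixer between -0.08 and 0.08 m and z of lav4 in the frame of mixer between 0.08 and 0.095 m and value of joint speed below 0.3 rad), for 0.2 s.
3. the speed knob is turned clockwise more than 1.1 rad (value of joint speed above 1.1 rad), for 0.1 s.
At the end, for the whole second after the job is handed in: All lavender tubes at rest in roller grooves (centre 80-95 mm high, within 80 mm of mid-roller, 0.2 rad of roller direction); both red tubes at rest in the tray; cup at rest hanging by its handle bar on the hook arm, tilted under 0.4 rad; knob at 1.1 to 2.1 rad (x of lav1 in the frame of mixer between -0.072 and 0.072 m and y of lav1 in the frame of mixer between -0.08 and 0.08 m and z of lav1 in the frame of mixer between 0.08 and 0.095 m and angle between the y axis of each of lav1, lav2, lav3, lav4 and the y axis of mixer, either way round below 0.2 rad and x of lav2 in the frame of mixer between -0.072 and 0.072 m and y of lav2 in the frame of mixer between -0.08 and 0.08 m and z of lav2 in the frame of mixer between 0.08 and 0.095 m and x of lav3 in the frame of mixer between -0.072 and 0.072 m and y of lav3 in the frame of mixer between -0.08 and 0.08 m and z of lav3 in the frame of mixer between 0.08 and 0.095 m and x of lav4 in the frame of mixer between -0.072 and 0.072 m and y of lav4 in the frame of mixer between -0.08 and 0.08 m and z of lav4 in the frame of mixer between 0.08 and 0.095 m and x of red1 in the frame of tray between -0.079 and 0.079 m and y of red1 in the frame of tray between -0.109 and 0.109 m and z of red1 in the frame of tray between 0.004 and 0.05 m and x of red2 in the frame of tray between -0.079 and 0.079 m and y of red2 in the frame of tray between -0.109 and 0.109 m and z of red2 in the frame of tray between 0.004 and 0.05 m and linear speed of each of lav1, lav2, lav3, lav4, red1, red2, cup below 0.03 m/s and x of cup_handle_under in the frame of stand between -0.15 and -0.02 m and y of cup_handle_under in the frame of stand between -0.03 and 0.03 m and z of cup_handle_under in the frame of stand between 0.125 and 0.148 m and angle between cup's own z axis and vertical below 0.4 rad and value of joint speed between 1.1 and 2.1 rad); the robot touches nothing.
It fails at once if the amber bottle is moved more than 30 mm (distance of amber from where it was at the start of the episode above 0.03 m).
It fails at once if the dropper bottle is moved more than 30 mm (distance of dropper from where it was at the start of the episode above 0.03 m).
It fails at once if the slide box is moved more than 30 mm (distance of slides from where it was at the start of the episode above 0.03 m).
It fails at once if a tube is dropped from high up or flung (faster than 1.6 m/s) (linear speed of any of lav1, lav2, lav3, lav4, red1, red2 above 1.6 m/s).
Of lav3, lav4 only 1 to 2 are there at a start; the rules pass over those that are not, and their reading is None.
At some moment in a run one of tray may be knocked a few centimetres aside while the robot is not near it.
It also fails if it takes over 210 s, if anything falls off the work surface, if the arm or the gripper's body presses on something with over 40 N, if the wrist force passes 120 N, or if a joint passes its speed limit or range.

## Working session

There is one attempt and no reset: what is moved stays moved. The work goes in short steps, Python scripts to look and compute and a tool call to move; the robot and the scene stay as the last step left them, time stands still between calls to the robot, and variables do not carry over. Pictures are saved under pics/ and viewed, at most 14 in all, crops included, and the job is handed in when it is done.

Besides the shell and the picture viewer there is one more tool, called as name(argument=value, ...), one argument or row to a line, values as JSON. move_arm: Moves the arm, as the interface text tells. Its arguments: {"type":"object","properties":{"steps":{"type":"array"}},"required":["steps"]}

```bash
mkdir -p pics; ls
cat > h.py <<'E'
from bench import *
import numpy as np, cv2
def shot(n,name=None):
    M=camera_model(n); p,d=snapshot(n)
    if name: cv2.imwrite('pics/'+name,p[:,:,::-1])
    return p,d,M
def cloud(d,M):
    v,u=np.indices(d.shape); X=np.stack([(u-M['cx'])/M['fx']*d,(v-M['cy'])/M['fy']*d,d],-1)
    R=cv2.Rodrigues(np.array(M['rvec'],float))[0]
    W=(X-np.array(M['tvec']).ravel())@R
    W[d<=0]=np.nan
    return W
def ray(uv,M,z):
    R=cv2.Rodrigues(np.array(M['rvec'],float))[0]; c=-R.T@np.array(M['tvec']).ravel()
    r=R.T@np.array([(uv[0]-M['cx'])/M['fx'],(uv[1]-M['cy'])/M['fy'],1]); return c+r*(z-c[2])/r[2]
E
python3 - <<'E'
from h import *
o=get_obs(); print(o)
for n in ['scene','side']:
    p,d,M=shot(n,n+'0.png'); W=cloud(d,M)
    R=cv2.Rodrigues(np.array(M['rvec'],float))[0]; print(n,'cam',-R.T@np.array(M['tvec']).ravel())
    for t in ['cup','tray','stand','mixer','amber','dropper','slides','lav1','red1']:
        for s in silhouettes(n,t)[:6]:
            if s['score']<.3: continue
            w=W[s['pixels']]; print(t,round(s['score'],2),np.round(s['uv']),s['pixels'].sum(),np.round(np.nanpercentile(w,[3,50,97],axis=0),3).tolist())
    for t,z in [('cup_handle',.1045),('cup_handle_under',.0915),('cup_lip',.025),('hook_arm',.13),('hook_tip',.152),('mixer_bed',.088),('speed_grip',.13),('tray',0),('mixer',0),('stand',0),('cup',0)]:
        for s in spot_point(n,t)[:2]: print(t,round(s['score'],2),np.round(s['uv'],1),np.round(ray(s['uv'],M,z),3))
E
```

```text
pics
{'time': 0.0, 'joint_positions': array([ 1.14090945e+00,  8.79247199e-02,  1.37221345e+00,  2.08835752e-07,
        1.68356982e+00, -1.03049237e-01]), 'qvel': array([ 0.00124827, -0.00125851,  0.00031142,  0.00097824,  0.00138537,
        0.00182086]), 'joint_torque': array([-8.57588093e-04, -3.40183496e+01, -3.02426326e+01,  7.15943123e-02,
        3.29133833e-02, -1.51764234e-04]), 'tool_pos': array([0.17634636, 0.52043632, 0.21834138]), 'ee_rot': array([-3.13948856e+00, -2.17804547e-04,  2.81475481e+00]), 'wrist_force': array([-0.42417502, -0.00985414, -1.05311682]), 'wrist_torque': array([-0.03933316, -0.00976149, -0.01267652]), 'finger_force': 0.0, 'width': 0.09381763428233016}
scene cam [0.86820224 0.64204021 1.00851459]
tray 0.78 [337. 198.] 3837 [[0.396, -0.077, -0.0], [0.474, 0.035, 0.004], [0.552, 0.138, 0.016]]
stand 0.59 [313. 306.] 2079 [[0.582, 0.249, 0.005], [0.687, 0.294, 0.011], [0.738, 0.333, 0.148]]
mixer 0.84 [258. 114.] 6273 [[0.434, -0.481, 0.02], [0.543, -0.296, 0.086], [0.634, -0.172, 0.107]]
amber 0.61 [228. 227.] 370 [[0.761, -0.006, 0.005], [0.781, 0.0
[... 2965 characters left out ...]
58.3] [0.571 0.323 0.104]
cup_handle_under 0.94 [276.5 147.4] [0.477 0.417 0.092]
cup_lip 0.9 [261.5 163. ] [0.417 0.421 0.025]
hook_arm 0.81 [320.  157.2] [0.607 0.291 0.13 ]
hook_arm 0.27 [237.7 204.6] [0.324 0.134 0.13 ]
hook_tip 0.82 [305.  154.2] [0.557 0.291 0.152]
mixer_bed 0.92 [348.3 362.9] [ 0.531 -0.366  0.088]
mixer_bed 0.74 [238.8 205. ] [0.324 0.171 0.088]
speed_grip 0.82 [328.3 295.7] [ 0.519 -0.213  0.13 ]
speed_grip 0.63 [344.4 376. ] [ 0.509 -0.405  0.13 ]
tray 0.63 [295.4 251.4] [0.473 0.025 0.   ]
mixer 0.64 [345.2 373.5] [ 0.53 -0.36  0.  ]
mixer 0.64 [347.5 179.3] [0.712 0.298 0.   ]
stand 0.94 [346.9 178.5] [0.711 0.303 0.   ]
cup 0.75 [277.4 166.3] [0.474 0.419 0.   ]
```

Run:
```python
import cv2
a=cv2.imread('pics/scene0.png')[50:400,180:580]; cv2.imwrite('pics/a.png',cv2.resize(a,(684,600),interpolation=cv2.INTER_CUBIC))
```

```text
(no output)
```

View pics/a.png

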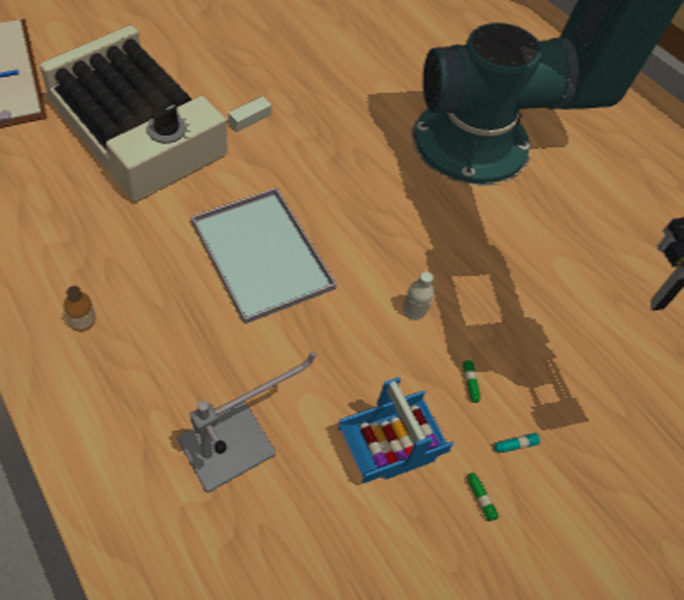

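The crop shows the cup at about (395,430), lip towards the robot side (right), with its tubes inside. The three loose green/turquoise tubes are decoys. The tray is empty at (263,255), and the hook arm points from the post (205,415) to its tip (312,357).

```bash
cat > geo.py <<'E'
from h import *
P=[];C=[]
for n in ['scene','side']:
    p,d,M=shot(n); W=cloud(d,M); P.append(W.reshape(-1,3)); C.append(p.reshape(-1,3))
def sel(k,x0,x1,y0,y1,z0,z1):
    W=P[k]; m=(W[:,0]>x0)&(W[:,0]<x1)&(W[:,1]>y0)&(W[:,1]<y1)&(W[:,2]>z0)&(W[:,2]<z1); return W[m],C[k][m]
def rect(w): 
    return [np.round(np.array(q),4).tolist() for q in cv2.minAreaRect((w[:,:2]).astype(np.float32)*1)]
def pca(w):
    c=w.mean(0); v=np.linalg.svd(w-c,full_matrices=False)[2][0]; return v
for k in (0,1):
    print('cam',k)
    for nm,b in dict(handle=(.44,.54,.34,.48,.102,.125),mixtop=(.4,.68,-.52,-.15,.07,.1),knob=(.4,.6,-.3,-.15,.128,.15),trayrim=(.36,.6,-.12,.18,.009,.02),tray=(.36,.6,-.12,.18,.0025,.02),post=(.66,.78,.25,.35,.16,.18),hookarm=(.57,.69,.24,.35,.125,.142),tip=(.53,.58,.25,.33,.143,.17)).items():
        w,c=sel(k,*b)
        if len(w)<4: print(nm,len(w)); continue
        v=pca(w[:,:2]); print(nm,len(w),rect(w),'med',np.round(np.median(w,0),4),'yaw',round(np.degrees(np.arctan2(v[1],v[0])),1),'zmax',w[:,2].max().round(3))
E
python3 geo.py
```

```text
cam 0
handle 311 [[0.4829, 0.4033], [0.0923, 0.0224], 79.5133] med [0.4846 0.4061 0.1158] yaw -100.0 zmax 0.121
mixtop 4153 [[0.5306, -0.3362], [0.2005, 0.3255], 5.6532] med [ 0.5403 -0.3229  0.0884] yaw 95.0 zmax 0.1
knob 84 [[0.5173, -0.2162], [0.0411, 0.0172], 6.7431] med [ 0.5188 -0.2138  0.1375] yaw 3.9 zmax 0.142
trayrim 481 [[0.474, 0.0293], [0.2244, 0.1623], 84.2779] med [0.4752 0.0377 0.0146] yaw 84.6 zmax 0.02
tray 3010 [[0.4793, 0.0299], [0.2385, 0.2993], 0.0012] med [0.4753 0.036  0.0044] yaw 85.7 zmax 0.02
post 45 [[0.7158, 0.2905], [0.0119, 0.0127], 62.8748] med [0.7161 0.2915 0.1695] yaw 161.6 zmax 0.174
hookarm 198 [[0.6301, 0.2899], [0.0088, 0.1197], 89.6055] med [0.6326 0.2907 0.1328] yaw -0.3 zmax 0.138
tip 20 [[0.5582, 0.2905], [0.0078, 0.0073], 25.867] med [0.5592 0.291  0.1512] yaw -43.8 zmax 0.156
cam 1
handle 87 [[0.4777, 0.4019], [0.0938, 0.0188], 79.483] med [0.4777 0.3957 0.1164] yaw -100.5 zmax 0.123
mixtop 7019 [[0.5235, -0.3279], [0.2033, 0.3019], 5.9034] med [ 0.5285 -0.3259  0.0881] yaw -73.0 zmax 0.1
knob 116 [[0.5126, -0.2165], [0.0412, 0.0153], 7.2961] med [ 0.5119 -0.2189  0.1379] yaw -174.1 zmax 0.143
trayrim 386 [[0.4702, 0.0314], [0.2247, 0.1616], 84.2123] med [0.4693 0.0118 0.0151] yaw -94.0 zmax 0.02
tray 2803 [[0.4798, 0.0299], [0.2393, 0.2997], 0.0197] med [0.4706 0.0224 0.0045] yaw -91.5 zmax 0.02
post 18 [[0.7117, 0.2899], [0.0163, 0.0136], 20.998] med [0.7092 0.2863 0.1684] yaw -113.1 zmax 0.173
hookarm 88 [[0.6297, 0.2895], [0.0109, 0.1183], 89.8358] med [0.6302 0.2893 0.1329] yaw 179.6 zmax 0.138
tip 10 [[0.5533, 0.2891], [0.0064, 0.0075], 36.3899] med [0.553  0.289  0.1527] yaw 26.3 zmax 0.157
```

move_arm(
  steps=[0,0,-0.1426,0.03,-0.012,-0.002,1,0,0,-0.2852,0.061,-0.024,-0.004,1,0,0,-0.4278,0.091,-0.035,-0.006,1,0,0,-0.5704,0.121,-0.047,-0.008,1,0,0,-0.713,0.152,-0.059,-0.01,1,0,0,-0.8556,0.182,-0.071,-0.012,1,0,0,-0.9982,0.212,-0.083,-0.014,1,0,0,-1.1408,0.242,-0.094,-0.016,1,0,0,-1.2834,0.273,-0.106,-0.018,1,0,0,-1.426,0.303,-0.118,-0.02,1,0,0,-1.426,0.303,-0.118,-0.02,1,0,0,-1.426,0.303,-0.118,-0.02,1],
)

```text
time: 3.4
tool_pos: [0.4798, 0.4025, 0.199]
ee_rot: [-3.14, 0.0, 1.389]
wrist_force: [0.1, 1.0, -0.1]
width: 0.0937
finger_force: 0.0
```

Run:
```python
from h import *
p,d,M=shot('wrist','w1.png'); W=cloud(d,M).reshape(-1,3)
o=get_obs(); print(o['tool_pos'],o['ee_rot'],o['time'])
w=W[(W[:,2]>.1)&(W[:,2]<.125)&(abs(W[:,0]-.48)<.07)&(abs(W[:,1]-.4)<.08)]
print(len(w),[np.round(q,4) for q in cv2.minAreaRect(w[:,:2].astype(np.float32))],np.median(w,0))
```

```text
[0.47914631 0.4030728  0.19938647] [-3.14081343e+00 -2.58757782e-05  1.38993796e+00] 3.45
1921 [array([0.4819, 0.4029]), array([0.0924, 0.0219]), np.float64(79.8837)] [0.482496   0.40516875 0.11721034]
```

View pics/w1.png

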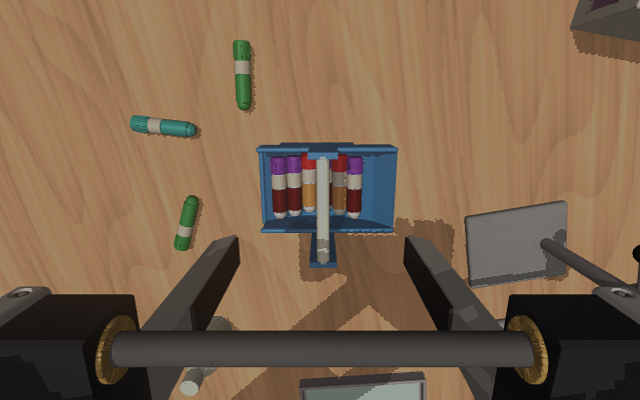

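The wrist picture shows the bar at (322,210), centred between the fingers, with purple caps at (278,163), (293,163), (355,163) and red at (310,160), (340,160). Next I grasp the bar and lift.

move_arm(
  steps=[0,0,0,0.001,0,-0.04,1,0,0,0,0.001,0,-0.075,1,0,0,0,0.001,0,-0.088,1,0,0,0,0.001,0,-0.088,0,0,0,0,0.001,0,-0.088,0,0,0,0,0.001,0,-0.088,0,0,0,0,0.001,0,-0.088,0,0,0,0,0.001,0,-0.088,0,0,0,0,0.001,0,-0.088,0,0,0,0,0.001,0,-0.088,0],
)

```text
time: 4.45
tool_pos: [0.4807, 0.4029, 0.1118]
ee_rot: [3.141, -0.0, 1.389]
wrist_force: [-0.6, -1.0, -0.3]
width: 0.0414
finger_force: 0.0
```

move_arm(
  steps=[0,0,0,0,0,0.003,0,0,0,0,0,0,0.01,0,0,0,0,0,0,0.02,0,0,0,0,0,0,0.035,0,0,0,0,0,0,0.05,0,0,0,0,0,0,0.065,0,0,0,0,0,0,0.08,0,0,0,0,0,0,0.09,0,0,0,0,0,0,0.095,0,0,0,0,0,0,0.095,0],
)

```text
time: 5.45
tool_pos: [0.4809, 0.4031, 0.2075]
ee_rot: [3.14, -0.001, 1.389]
wrist_force: [0.0, -0.1, -0.3]
width: 0.0008
finger_force: 0.0
```

```bash
cat > look.py <<'E'
from h import *
import sys
n,name=sys.argv[1:3]; x0,y0,x1,y1=map(int,sys.argv[3:7])
p,d,M=shot(n); a=p[y0:y1,x0:x1,::-1]; s=min(800/a.shape[1],600/a.shape[0])
cv2.imwrite('pics/'+name,cv2.resize(a,None,fx=s,fy=s,interpolation=cv2.INTER_CUBIC)); print(s,get_obs()['time'])
E
cat > tray.py <<'E'
from h import *
for n in ['scene','side']:
    p,d,M=shot(n); W=cloud(d,M)
    for s in silhouettes(n,'tray')[:1]:
        w=W[s['pixels']]; w=w[(w[:,2]>.009)&(w[:,2]<.02)]
        print(n,round(s['score'],2),[np.round(q,4).tolist() for q in cv2.minAreaRect(w[:,:2].astype(np.float32))])
E
python3 tray.py; python3 -c "
from bench import *; print(get_obs())"
```

```text
scene 0.57 [[0.4742, 0.029], [0.227, 0.1621], 84.2462]
side 0.84 [[0.47, 0.0313], [0.2239, 0.1614], 84.4145]
{'time': 5.65, 'joint_positions': array([ 6.07391579e-01,  2.63303124e-01,  1.19545516e+00, -8.26507399e-05,
        1.68494781e+00,  7.89365371e-01]), 'qvel': array([-0.00077801,  0.00135273,  0.00181245,  0.00058246, -0.00202046,
        0.0003342 ]), 'joint_torque': array([ 7.11884029e-03, -4.18459332e+01, -3.05691576e+01,  6.34763204e-02,
       -3.56611947e-02, -4.04986918e-05]), 'tool_pos': array([0.48016555, 0.4026308 , 0.20530211]), 'ee_rot': array([-3.14016247e+00,  1.55818706e-03,  1.38881432e+00]), 'wrist_force': array([-0.50369987, -0.31256493,  0.42179406]), 'wrist_torque': array([-0.03820279,  0.08174527,  0.02389426]), 'finger_force': 0.0, 'width': 0.00044809197389720313}
```

The fingers close slowly (about 75 mm/s), so the lift started too early and came up empty. I'll retry with a longer close.

move_arm(
  steps=[0,0,0,0,0,0,0.6,0,0,0,0,0,0,0.6,0,0,0,0,0,0,0.6,0,0,0,0,0,0,0.6,0,0,0,0,0,0,0.6,0,0,0,0,0,0,0.6,0,0,0,0,0,0,0.6,0,0,0,0,0,0,0.6,0,0,0,0,0,0,0.6],
)

```text
time: 6.55
tool_pos: [0.4806, 0.4029, 0.2065]
ee_rot: [3.142, 0.0, 1.389]
wrist_force: [-0.1, 0.3, 0.3]
width: 0.0562
finger_force: 0.0
```

Run:
```python
from h import *
p,d,M=shot('wrist'); W=cloud(d,M).reshape(-1,3)
o=get_obs(); print(o['tool_pos'],o['width'],o['time'])
w=W[(W[:,2]>.1)&(W[:,2]<.125)&(abs(W[:,0]-.48)<.06)&(abs(W[:,1]-.4)<.08)]
print(len(w),[np.round(q,4) for q in cv2.minAreaRect(w[:,:2].astype(np.float32))],np.median(w,0))
```

```text
[0.48055587 0.40288006 0.20653012] 0.056568666768180856 6.6
1770 [array([0.482 , 0.4031]), array([0.092 , 0.0219]), np.float64(79.7806)] [0.48231417 0.40548536 0.11724231]
```

move_arm(
  steps=[0,0,0,0,0,-0.045,0.6,0,0,0,0.001,0,-0.085,0.6,0,0,0,0.001,0,-0.095,0.6,0,0,0,0.001,0,-0.095,0,0,0,0,0.001,0,-0.095,0,0,0,0,0.001,0,-0.095,0,0,0,0,0.001,0,-0.095,0,0,0,0,0.001,0,-0.095,0,0,0,0,0.001,0,-0.095,0,0,0,0,0.001,0,-0.095,0,0,0,0,0.001,0,-0.095,0,0,0,0,0.001,0,-0.095,0],
)

```text
time: 7.8
tool_pos: [0.4816, 0.4031, 0.112]
ee_rot: [3.141, -0.001, 1.389]
wrist_force: [-0.5, -0.6, 2.5]
width: 0.01
finger_force: 30.0
```

move_arm(
  steps=[0,0,0,0,0,0,0,0,0,0,0,0,0,0,0,0,0,0,0,0,0,0,0,0,0,0,0.001,0,0,0,0,0,0,0.003,0,0,0,0,0,0,0.006,0],
)

```text
time: 8.4
tool_pos: [0.4808, 0.4021, 0.1156]
ee_rot: [-3.139, 0.003, 1.389]
wrist_force: [0.3, -0.4, -2.9]
width: 0.0097
finger_force: 30.0
```

move_arm(
  steps=[0,0,0,0,0,0.01,0,0,0,0,0,0,0.03,0,0,0,0,0,0,0.05,0,0,0,0,0,0,0.07,0,0,0,0,0,0,0.09,0,0,0,0,0,0,0.11,0,0,0,0,0,0,0.13,0,0,0,0,0,0,0.15,0,0,0,0,0,0,0.165,0,0,0,0,0,0,0.173,0,0,0,0,0,0,0.175,0],
)

```text
time: 9.5
tool_pos: [0.4819, 0.4031, 0.294]
ee_rot: [3.14, -0.002, 1.389]
wrist_force: [-0.9, 0.8, -3.9]
width: 0.0094
finger_force: 30.0
```

move_arm(
  steps=[0,0,0.006,0.002,-0.012,0,0,0,0,0.013,0.004,-0.04,0,0,0,0,0.02,0.006,-0.08,0,0,0,0,0.027,0.008,-0.12,0,0,0,0,0.034,0.01,-0.16,0,0,0,0,0.041,0.012,-0.2,0,0,0,0,0.048,0.014,-0.24,0,0,0,0,0.055,0.016,-0.28,0,0,0,0,0.062,0.019,-0.315,0,0,0,0,0.069,0.022,-0.345,0,0,0,0,0.076,0.024,-0.366,0,0,0,0,0.08,0.025,-0.376,0,0],
)

```text
time: 10.7
tool_pos: [0.5057, 0.0244, 0.2912]
ee_rot: [-3.139, 0.001, 1.466]
wrist_force: [0.5, 0.0, -3.1]
width: 0.0096
finger_force: 30.0
```

```bash
python3 tray.py; python3 -c "
from bench import *; o=get_obs(); print(o['tool_pos'],o['ee_rot'],o['time'],o['joint_positions'])"; python3 look.py side s2.png 180 120 480 345
```

```text
scene 0.79 [[0.4752, 0.0309], [0.2212, 0.1608], 84.2724]
side 0.69 [[0.47, 0.033], [0.2274, 0.1606], 84.2658]
[0.50619271 0.02738953 0.29200852] [-3.14052207e+00 -6.89668333e-04  1.46899876e+00] 10.9 [-5.83204296e-02 -1.12225151e-02  1.33007737e+00  7.59729260e-04
  1.82377733e+00  4.36665435e-02]
2.6666666666666665 10.95
```

View pics/s2.png

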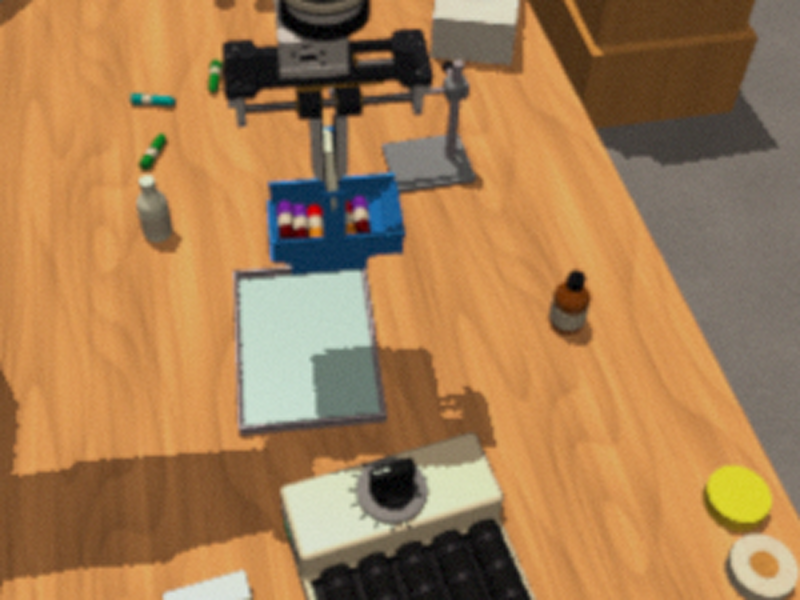

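The side picture shows the cup level over the tray at (335,215) with its tubes still in; the tray is undisturbed. I lower it and tip slowly to about 18°.

move_arm(
  steps=[0,0,0,0,0,-0.015,0,0,0,0,0,0,-0.04,0,0,0,0,0,0,-0.07,0,0,0,0,0,0,-0.1,0,0,0,0,0,0,-0.125,0,0,0,0,0,0,-0.138,0,0,0,0,0,0,-0.142,0,0,0,0,0,0,-0.142,0],
)

```text
time: 11.75
tool_pos: [0.5068, 0.0274, 0.1508]
ee_rot: [3.141, -0.0, 1.47]
wrist_force: [-0.5, 0.2, -2.1]
width: 0.01
finger_force: 30.0
```

move_arm(
  steps=[-0.004,-0.04,0,0,0,0,0,-0.009,-0.09,0,0,0,0,0,-0.014,-0.14,0,0,0,0,0,-0.019,-0.19,0,0,0,0,0,-0.023,-0.23,0,0,0,0,0,-0.027,-0.27,0,0,0,0,0,-0.031,-0.3,0,0,0,0,0,-0.033,-0.325,0,0,0,0,0,-0.033,-0.325,0,0,0,0,0,-0.033,-0.325,0,0,0,0,0,-0.033,-0.325,0,0,0,0,0,-0.033,-0.325,0,0,0,0,0],
)

```text
time: 12.95
tool_pos: [0.5069, 0.0268, 0.1507]
ee_rot: [2.815, -0.0, 1.469]
wrist_force: [-0.4, 0.3, -2.7]
width: 0.01
finger_force: 30.0
```

```bash
cat > tubes.py <<'E'
from h import *
import sys
print(get_obs()['time'],get_obs()['ee_rot'])
for n in sys.argv[1:]:
    p,d,M=shot(n); W=cloud(d,M)
    for t in ['lav1','red1']:
        for s in silhouettes(n,t)[:8]:
            if s['score']<.3 or s['pixels'].sum()>1500: continue
            w=W[s['pixels']]; m=np.nanmedian(w,0)
            if m[1]>.3: continue
            print(n,t,round(s['score'],2),np.round(s['uv']),s['pixels'].sum(),np.round(m,3))
E
python3 tubes.py scene side;python3 look.py side s3.png 240 150 400 270
```

```text
12.95 [ 2.81495348e+00 -2.60795859e-04  1.46874092e+00]
scene lav1 0.63 [300. 189.] 89 [0.564 0.013 0.079]
scene lav1 0.53 [313. 189.] 23 [0.535 0.016 0.064]
side lav1 0.38 [298. 238.] 64 [0.484 0.035 0.061]
5.0 13.3
```

View pics/s3.png

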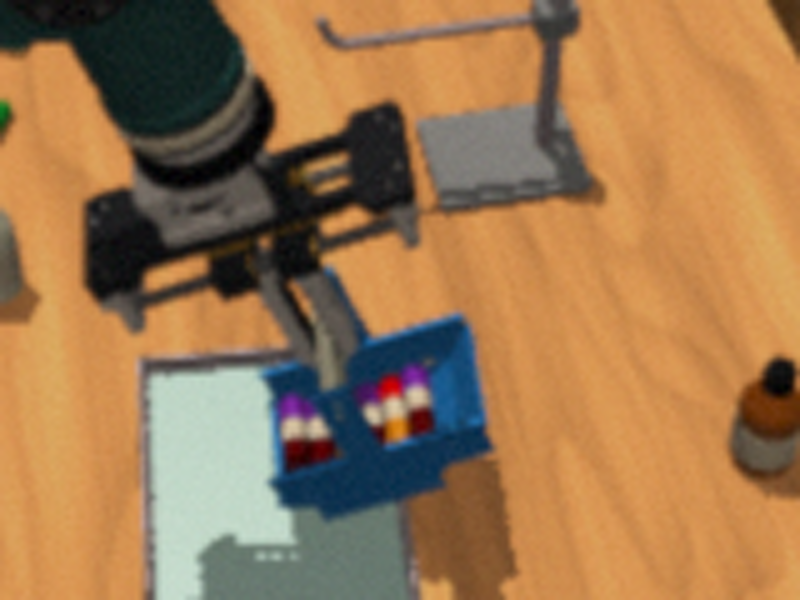

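The side picture shows the cup at 18° with all six tubes still in (purple at (293,410), (320,415), (370,395), (415,375), red at (390,385), one behind the strap). I'll tip on in 2.5° steps, holding over a second after each.

move_arm(
  steps=[-0.002,-0.022,0,0,0,0,0,-0.004,-0.044,0,0,0,0,0,-0.004,-0.044,0,0,0,0,0,-0.004,-0.044,0,0,0,0,0,-0.004,-0.044,0,0,0,0,0,-0.004,-0.044,0,0,0,0,0,-0.004,-0.044,0,0,0,0,0,-0.004,-0.044,0,0,0,0,0,-0.004,-0.044,0,0,0,0,0,-0.004,-0.044,0,0,0,0,0,-0.004,-0.044,0,0,0,0,0,-0.004,-0.044,0,0,0,0,0],
)

```text
time: 14.5
tool_pos: [0.5066, 0.0269, 0.1505]
ee_rot: [2.771, -0.001, 1.469]
wrist_force: [-0.3, -0.2, -3.2]
width: 0.0098
finger_force: 30.0
```

```bash
python3 tubes.py scene side
```

```text
14.5 [ 2.77061087e+00 -7.68695980e-04  1.46883070e+00]
scene lav1 0.66 [300. 189.] 70 [0.565 0.014 0.08 ]
scene red1 0.48 [317. 190.] 49 [0.522 0.017 0.06 ]
scene red1 0.42 [309. 189.] 60 [0.548 0.012 0.07 ]
side lav1 0.41 [328. 300.] 239 [ 0.513 -0.223  0.122]
side red1 0.46 [318. 233.] 23 [0.546 0.033 0.071]
```

move_arm(
  steps=[-0.002,-0.022,0,0,0,0,0,-0.004,-0.044,0,0,0,0,0,-0.004,-0.044,0,0,0,0,0,-0.004,-0.044,0,0,0,0,0,-0.004,-0.044,0,0,0,0,0,-0.004,-0.044,0,0,0,0,0,-0.004,-0.044,0,0,0,0,0,-0.004,-0.044,0,0,0,0,0,-0.004,-0.044,0,0,0,0,0,-0.004,-0.044,0,0,0,0,0,-0.004,-0.044,0,0,0,0,0,-0.004,-0.044,0,0,0,0,0],
)

```text
time: 16.0
tool_pos: [0.5066, 0.0269, 0.1505]
ee_rot: [2.727, -0.001, 1.469]
wrist_force: [0.0, -0.1, -1.9]
width: 0.0097
finger_force: 30.0
```

```bash
python3 tubes.py scene side; python3 look.py side s4.png 240 150 400 270
```

```text
16.0 [ 2.72653183e+00 -1.22629567e-03  1.46888220e+00]
scene lav1 0.51 [310. 187.] 59 [0.536 0.016 0.063]
scene lav1 0.4 [302. 189.] 51 [0.565 0.014 0.08 ]
scene red1 0.41 [314. 190.] 55 [0.522 0.015 0.059]
side lav1 0.6 [304. 240.] 30 [0.499 0.021 0.059]
side lav1 0.48 [323. 234.] 79 [0.559 0.033 0.079]
side lav1 0.45 [295. 239.] 72 [0.485 0.031 0.06 ]
5.0 16.35
```

View pics/s4.png

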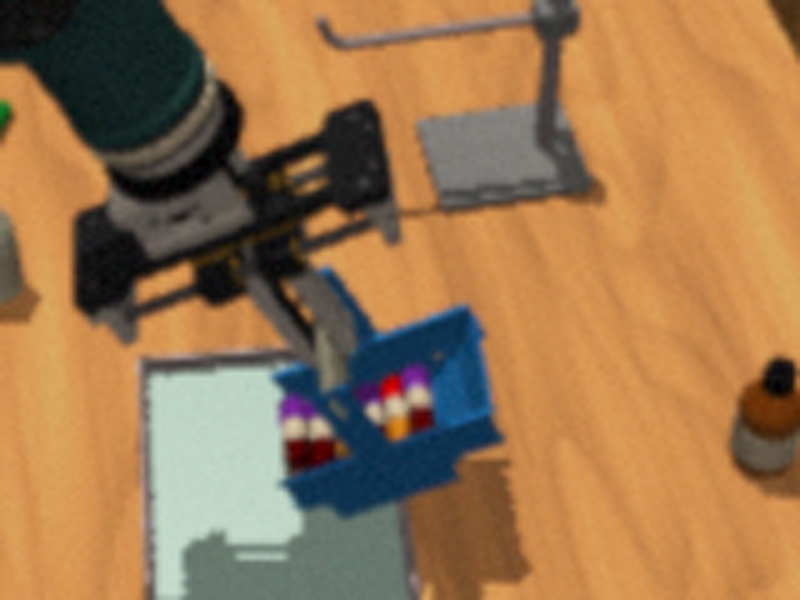

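The picture shows all six tubes still in the cup at 23.6°, tray empty. I continue, with a numeric tray check after each step.

```bash
cat > occ.py <<'E'
from h import *
# points on the tray interior standing 8..24 mm high, in tray frame
c=np.array([.4725,.031]); a=np.radians(-5.7); R=np.array([[np.cos(a),-np.sin(a)],[np.sin(a),np.cos(a)]])
for n in ['scene','side']:
    p,d,M=shot(n); W=cloud(d,M).reshape(-1,3); col=p.reshape(-1,3)
    t=(W[:,:2]-c)@R; m=(abs(t[:,0])<.07)&(abs(t[:,1])<.1)&(W[:,2]>.009)&(W[:,2]<.026)
    print(n,get_obs()['time'],m.sum(), np.round(np.percentile(t[m],[2,50,98],axis=0),3).tolist() if m.sum() else '')
E
python3 occ.py
```

```text
scene 16.4 5 [[-0.066, -0.017], [-0.05, 0.036], [0.016, 0.077]]
side 16.45 6 [[-0.049, -0.047], [-0.011, 0.014], [0.016, 0.043]]
```

move_arm(
  steps=[-0.002,-0.022,0,0,0,0,0,-0.004,-0.044,0,0,0,0,0,-0.004,-0.044,0,0,0,0,0,-0.004,-0.044,0,0,0,0,0,-0.004,-0.044,0,0,0,0,0,-0.004,-0.044,0,0,0,0,0,-0.004,-0.044,0,0,0,0,0,-0.004,-0.044,0,0,0,0,0,-0.004,-0.044,0,0,0,0,0,-0.004,-0.044,0,0,0,0,0,-0.004,-0.044,0,0,0,0,0,-0.004,-0.044,0,0,0,0,0],
)

```text
time: 17.65
tool_pos: [0.5066, 0.0269, 0.1506]
ee_rot: [2.682, -0.002, 1.469]
wrist_force: [0.6, 0.0, -2.5]
width: 0.0096
finger_force: 30.0
```

```bash
python3 occ.py
```

```text
scene 17.7 231 [[-0.029, -0.03], [-0.012, 0.008], [0.037, 0.034]]
side 17.75 203 [[-0.034, -0.032], [-0.017, -0.005], [0.035, 0.03]]
```

move_arm(
  steps=[-0.002,-0.022,0,0,0,0,0,-0.004,-0.044,0,0,0,0,0,-0.004,-0.044,0,0,0,0,0,-0.004,-0.044,0,0,0,0,0,-0.004,-0.044,0,0,0,0,0,-0.004,-0.044,0,0,0,0,0,-0.004,-0.044,0,0,0,0,0,-0.004,-0.044,0,0,0,0,0,-0.004,-0.044,0,0,0,0,0,-0.004,-0.044,0,0,0,0,0,-0.004,-0.044,0,0,0,0,0,-0.004,-0.044,0,0,0,0,0],
)

```text
time: 18.95
tool_pos: [0.5066, 0.0269, 0.1505]
ee_rot: [2.638, -0.002, 1.469]
wrist_force: [-0.5, 0.3, -2.0]
width: 0.0098
finger_force: 30.0
```

```bash
python3 occ.py; python3 tubes.py side
```

```text
scene 19.0 229 [[-0.03, -0.031], [-0.013, 0.006], [0.048, 0.033]]
side 19.05 202 [[-0.034, -0.031], [-0.017, -0.006], [0.042, 0.031]]
19.05 [ 2.63816949e+00 -2.24876932e-03  1.46907430e+00]
side lav1 0.46 [290. 251.] 64 [0.461 0.024 0.018]
```

Two tubes lie in the tray at 26° and the angle was held over 2 s with the rest still in. Now I tip on, shifting so the next ones land clear of the first two.

move_arm(
  steps=[0,0,0,0.006,0,0,0,0,0,0,0.013,0,0,0,0,0,0,0.02,-0.001,0,0,-0.002,-0.022,0,0.02,-0.001,0,0,-0.004,-0.044,0,0.018,-0.001,0,0,-0.004,-0.044,0,0.018,-0.001,0,0,-0.004,-0.044,0,0.018,-0.001,0,0,-0.006,-0.066,0,0.017,-0.001,0,0,-0.009,-0.088,0,0.015,-0.001,0,0,-0.009,-0.088,0,0.015,-0.001,0,0,-0.009,-0.088,0,0.015,-0.001,0,0,-0.009,-0.088,0,0.015,-0.001,0,0],
)

```text
time: 20.4
tool_pos: [0.5217, 0.0259, 0.1509]
ee_rot: [2.549, -0.002, 1.469]
wrist_force: [-0.1, 0.2, -1.9]
width: 0.0098
finger_force: 30.0
```

```bash
python3 occ.py
```

```text
scene 20.45 430 [[-0.033, -0.028], [-0.002, 0.008], [0.059, 0.034]]
side 20.5 459 [[-0.039, -0.03], [-0.0, -0.001], [0.051, 0.032]]
```

move_arm(
  steps=[-0.002,-0.022,0,-0.002,0,0,0,-0.004,-0.044,0,-0.004,0,0,0,-0.004,-0.044,0,-0.004,0,0,0,-0.004,-0.044,0,-0.004,0,0,0,-0.007,-0.066,0,-0.006,0,0,0,-0.009,-0.088,0,-0.007,0,0,0,-0.009,-0.088,0,-0.007,0,0,0,-0.009,-0.088,0,-0.007,0,0,0,-0.011,-0.11,0,-0.009,0,0,0,-0.013,-0.132,0,-0.011,0,0,0,-0.013,-0.132,0,-0.011,0,0,0,-0.013,-0.132,0,-0.011,0,0,0],
)

```text
time: 21.7
tool_pos: [0.5103, 0.0259, 0.1503]
ee_rot: [2.417, -0.003, 1.47]
wrist_force: [0.7, -0.2, -2.0]
width: 0.0097
finger_force: 30.0
```

```bash
python3 occ.py; python3 tubes.py scene side;  python3 look.py side s5.png 240 150 400 270
```

```text
scene 21.75 471 [[-0.035, -0.029], [0.001, 0.011], [0.066, 0.034]]
side 21.8 449 [[-0.039, -0.031], [-0.001, -0.002], [0.057, 0.032]]
21.8 [ 2.41654624 -0.00268457  1.46954759]
scene lav1 0.52 [343. 194.] 103 [0.446 0.039 0.017]
side lav1 0.71 [259. 343.] 475 [ 0.327 -0.257  0.027]
side lav1 0.6 [288. 248.] 87 [0.456 0.029 0.017]
side lav1 0.57 [342. 178.] 882 [0.692 0.286 0.012]
side lav1 0.54 [294. 243.] 40 [0.472 0.035 0.019]
side lav1 0.44 [283. 249.] 49 [0.439 0.034 0.019]
side red1 0.56 [300. 246.] 91 [0.488 0.029 0.017]
side red1 0.42 [342. 180.] 925 [0.687 0.287 0.012]
5.0 22.15
```

View pics/s5.png

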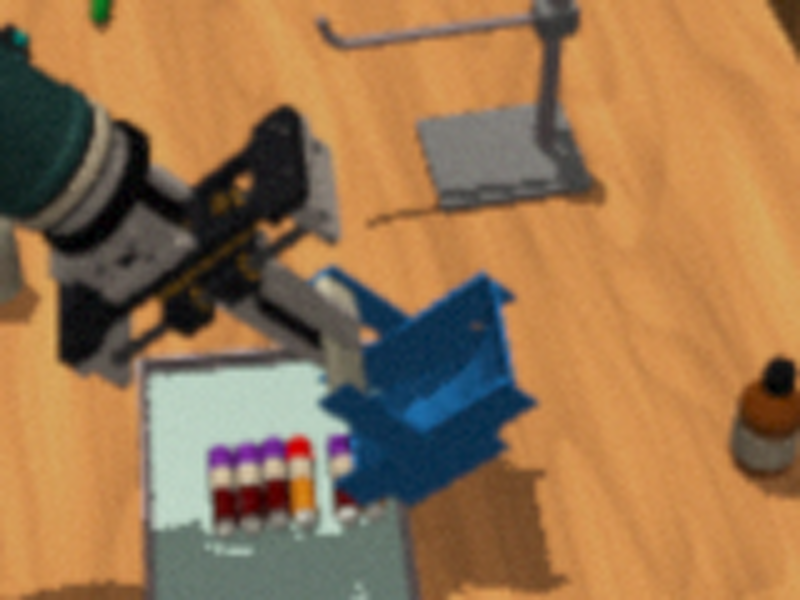

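The side picture shows the tubes in a row in the tray (purple at (220,455), (248,455), (274,450), red (298,448), purple (340,445), the sixth under the cup lip at (375,505)) and the cup empty. I raise and level the cup, carry it to the front of the hook and check.

move_arm(
  steps=[0,0,0,0.002,0,0.01,0,0,0,0,0.002,0,0.03,0,0.007,0.07,0,0,0,0.05,0,0.017,0.17,0,0,0,0.075,0,0.027,0.27,0,0,0,0.1,0,0.037,0.37,0,0,0,0.125,0,0.047,0.47,0,0,0,0.145,0,0.057,0.57,0,0,0,0.15,0,0.067,0.66,0,0,0,0.15,0,0.073,0.72,0,0,0,0.15,0,0.073,0.72,0,0,0,0.15,0],
)

```text
time: 23.25
tool_pos: [0.5128, 0.0255, 0.3002]
ee_rot: [3.14, -0.002, 1.467]
wrist_force: [-0.3, -0.0, -2.7]
width: 0.0098
finger_force: 30.0
```

move_arm(
  steps=[0,0,0.01,-0.005,0.015,0,0,0,0,0.02,-0.01,0.05,0,0,0,0,0.03,-0.02,0.09,0,0,0,0,0.045,-0.03,0.13,0,0,0,0,0.06,-0.04,0.17,0,0,0,0,0.075,-0.05,0.21,0,0,0,0,0.09,-0.055,0.24,0,0,0,0,0.1,-0.06,0.26,0,0,0,0,0.101,-0.06,0.264,-0.02,0,0,0,0.101,-0.06,0.264,-0.06,0,0,0,0.101,-0.06,0.264,-0.1,0,0,0,0.101,-0.06,0.264,-0.114,0],
)

```text
time: 24.45
tool_pos: [0.447, 0.2897, 0.1825]
ee_rot: [-3.137, 0.0, 1.571]
wrist_force: [-0.1, -0.6, -2.9]
width: 0.0102
finger_force: 30.0
```

```bash
cat > hang.py <<'E'
from h import *
o=get_obs(); print(o['tool_pos'],o['ee_rot'],o['time'])
for n in ['scene','side']:
    p,d,M=shot(n); W=cloud(d,M)
    for t in ['cup','tray']:
        for s in silhouettes(n,t)[:1]:
            w=W[s['pixels']]; 
            if t=='tray': w=w[(w[:,2]>.009)&(w[:,2]<.02)]; print(n,t,s['score'],[np.round(q,4).tolist() for q in cv2.minAreaRect(w[:,:2].astype(np.float32))])
            else: print(n,t,s['score'],np.round(np.nanpercentile(w,[1,50,99],axis=0),3).tolist())
    for t in ['cup_handle_under','cup_handle','hook_tip','hook_arm']:
        for s in spot_point(n,t)[:1]: print(n,t,round(s['score'],2),np.round(s['uv']))
    w=W.reshape(-1,3); c=p.reshape(-1,3).astype(int)
    m=(abs(w[:,1]-.29)<.07)&(w[:,0]>.35)&(w[:,0]<.75)&(w[:,2]>.05)&(w[:,2]<.17)&(c[:,2]>c[:,0]+40)
    if m.sum()>20: print('blue',m.sum(),np.round(np.percentile(w[m],[1,50,99],axis=0),3).tolist())
E
python3 hang.py; python3 look.py side s6.png 240 120 400 240
```

```text
[0.44702061 0.2896608  0.18253661] [-3.13693907e+00  4.35728102e-04  1.57061013e+00] 24.45
scene cup 0.66 [[0.387, 0.25, 0.074], [0.455, 0.295, 0.094], [0.518, 0.335, 0.189]]
scene tray 0.7 [[0.4745, 0.0295], [0.2264, 0.1623], 84.0419]
scene cup_handle_under 0.77 [403. 234.]
scene cup_handle 0.59 [405. 232.]
scene hook_tip 0.94 [364. 257.]
scene hook_arm 0.76 [340. 271.]
blue 1545 [[0.387, 0.25, 0.074], [0.458, 0.291, 0.091], [0.517, 0.335, 0.163]]
side cup 0.9 [[0.389, 0.244, 0.08], [0.449, 0.283, 0.112], [0.517, 0.335, 0.196]]
side tray 0.84 [[0.4699, 0.0307], [0.2246, 0.1615], 84.4496]
side cup_handle_under 0.94 [275. 154.]
side cup_handle 0.63 [271. 154.]
side hook_tip 0.78 [303. 157.]
side hook_arm 0.68 [319. 153.]
blue 909 [[0.391, 0.244, 0.084], [0.45, 0.296, 0.11], [0.517, 0.334, 0.166]]
5.0 25.2
```

View pics/s6.png

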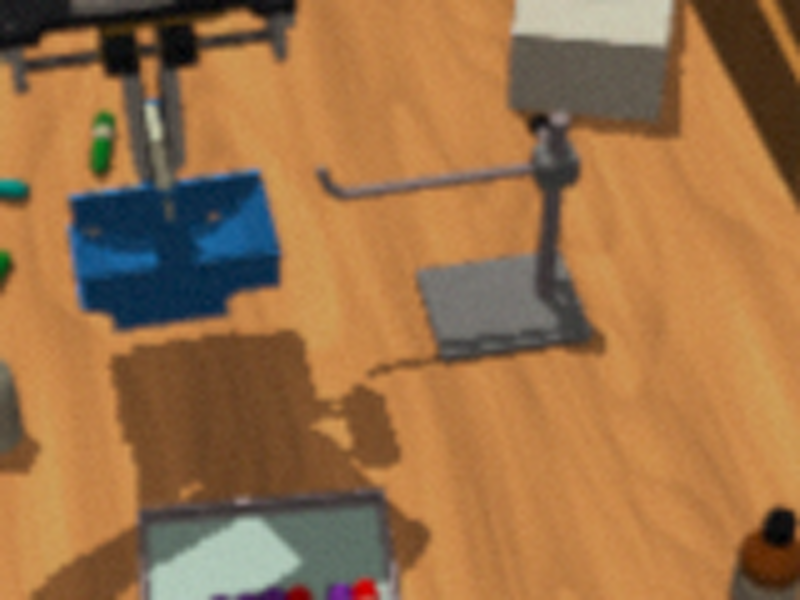

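The cup is empty and level at (175,240), in line with the hook, its back edge lower than the arm. I enter slowly.

move_arm(
  steps=[0,0,0,0.01,0,0,0,0,0,0,0.025,0,0,0,0,0,0,0.04,0,0,0,0,0,0,0.052,0,0,0,0,0,0,0.06,0,0,0,0,0,0,0.07,0,0,0,0,0,0,0.08,0,0,0,0,0,0,0.085,0,0,0,0,0,0,0.085,0,0],
)

```text
validation failed for argument at $.st...
```

move_arm(
  steps=[0,0,0,0.01,0,0,0,0,0,0,0.025,0,0,0,0,0,0,0.04,0,0,0,0,0,0,0.052,0,0,0,0,0,0,0.06,0,0,0,0,0,0,0.07,0,0,0,0,0,0,0.08,0,0,0,0,0,0,0.085,0,0,0,0,0,0,0.085,0,0,0],
)

```text
time: 26.1
tool_pos: [0.5362, 0.2898, 0.1863]
ee_rot: [3.141, -0.002, 1.568]
wrist_force: [0.3, 1.3, -1.9]
width: 0.0099
finger_force: 30.0
```

move_arm(
  steps=[0,0,0,0.008,0,0,0,0,0,0,0.016,0,0,0,0,0,0,0.024,0,0,0,0,0,0,0.034,0,0,0,0,0,0,0.046,0,0,0,0,0,0,0.058,0,0,0,0,0,0,0.07,0,0,0,0,0,0,0.077,0,0,0,0,0,0,0.077,0,0,0],
)

```text
time: 27.0
tool_pos: [0.6135, 0.2896, 0.1859]
ee_rot: [3.141, -0.002, 1.568]
wrist_force: [0.1, -0.3, -2.5]
width: 0.0098
finger_force: 30.0
```

move_arm(
  steps=[0,0,0,0,0,-0.008,0,0,0,0,0,0,-0.016,0,0,0,0,0,0,-0.022,0,0,0,0,0,0,-0.026,0,0,0,0,0,0,-0.028,0,0,0,0,0,0,-0.03,0,0,0,0,0,0,-0.03,0],
)

```text
time: 27.7
tool_pos: [0.6125, 0.2899, 0.1564]
ee_rot: [3.141, -0.002, 1.569]
wrist_force: [0.3, -0.8, -1.7]
width: 0.0098
finger_force: 30.0
```

```bash
python3 hang.py|grep -v tray; python3 -c "
from bench import *; print(get_obs()['wrist_force'])"; python3 look.py side s7.png 250 110 390 215
```

```text
[0.6124783  0.28992363 0.15640733] [ 3.14082796e+00 -1.86315405e-03  1.56894351e+00] 27.7
scene cup 0.73 [[0.553, 0.25, 0.048], [0.621, 0.301, 0.069], [0.683, 0.336, 0.163]]
scene cup_handle_under 0.97 [340. 272.]
scene cup_handle 0.75 [340. 271.]
scene hook_tip 0.71 [362. 254.]
scene hook_arm 0.75 [318. 198.]
blue 1584 [[0.552, 0.25, 0.05], [0.625, 0.3, 0.069], [0.683, 0.336, 0.162]]
side cup 0.7 [[0.417, -0.453, 0.037], [0.522, -0.323, 0.087], [0.629, -0.181, 0.135]]
side cup_handle_under 0.8 [322. 156.]
side cup_handle 0.52 [287. 248.]
side hook_tip 0.69 [350. 180.]
side hook_arm 0.72 [321. 153.]
blue 862 [[0.551, 0.243, 0.051], [0.609, 0.268, 0.077], [0.677, 0.333, 0.161]]
[ 1.21161995  0.27590323 -1.076004  ]
5.714285714285714 28.45
```

View pics/s7.png

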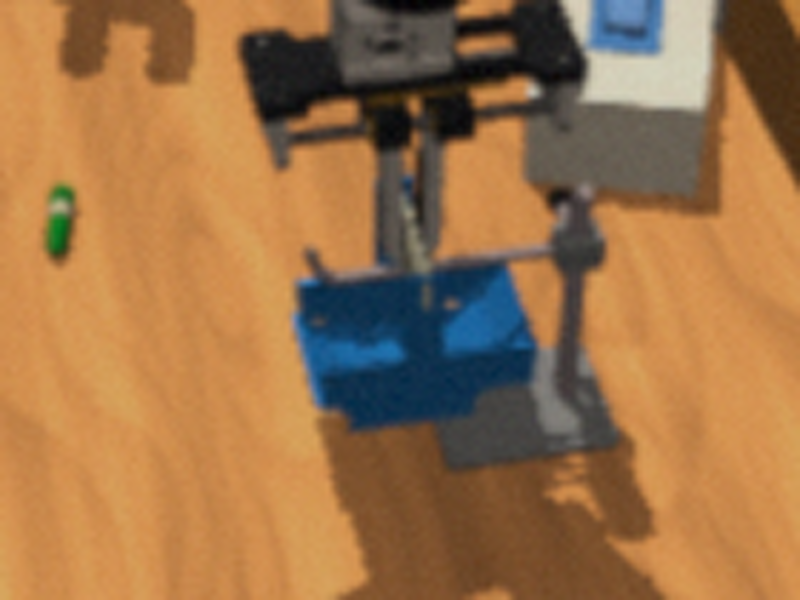

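The arm passes beneath the bar at (420,262) and between it and the cup. I'll lower the last 2 mm and release.

move_arm(
  steps=[0,0,0,0,0,-0.001,0,0,0,0,0,0,-0.002,0,0,0,0,0,0,-0.002,0],
)

```text
time: 28.75
tool_pos: [0.6126, 0.2899, 0.1545]
ee_rot: [3.141, -0.002, 1.569]
wrist_force: [1.0, -0.2, -1.3]
width: 0.0099
finger_force: 30.0
```

move_arm(
  steps=[0,0,0,0,0,0,0.04,0,0,0,0,0,0,0.08,0,0,0,0,0,0,0.12,0,0,0,0,0,0,0.2,0,0,0,0,0,0,0.4,0,0,0,0,0,0,0.4,0,0,0,0,0,0,0.4,0,0,0,0,0,0,0.4,0,0,0,0,0,0,0.4,0,0,0,0,0,0,0.4,0,0,0,0,0,0,0.4],
)

```text
time: 29.85
tool_pos: [0.6126, 0.2899, 0.1545]
ee_rot: [3.141, -0.002, 1.569]
wrist_force: [0.3, 0.9, -0.1]
width: 0.0377
finger_force: 0.0
```

move_arm(
  steps=[0,0,0,0,0,0.02,0.4,0,0,0,0,0,0.05,0.4,0,0,0,0,0,0.1,0.4,0,0,0,0,0,0.14,1,0,0,0,0,0,0.14,1,0,0,0,0,0,0.14,1],
)

```text
time: 30.45
tool_pos: [0.613, 0.2901, 0.2962]
ee_rot: [3.137, -0.003, 1.569]
wrist_force: [-0.9, -0.5, -0.4]
width: 0.0582
finger_force: 0.0
```

```bash
python3 hang.py
```

```text
[0.61302213 0.2900811  0.29624453] [ 3.13735481e+00 -3.10850369e-03  1.56892506e+00] 30.45
scene cup 0.85 [[0.553, 0.246, 0.045], [0.619, 0.291, 0.071], [0.682, 0.336, 0.161]]
scene tray 0.95 [[0.4816, 0.0324], [0.1232, 0.2447], 6.9396]
scene cup_handle_under 0.55 [340. 271.]
scene cup_handle 0.94 [340. 272.]
scene hook_tip 0.77 [361. 258.]
scene hook_arm 0.79 [341. 273.]
blue 1704 [[0.552, 0.247, 0.05], [0.624, 0.293, 0.07], [0.682, 0.336, 0.159]]
side cup 0.92 [[0.547, 0.243, 0.002], [0.606, 0.29, 0.077], [0.678, 0.452, 0.162]]
side tray 0.91 [[0.4702, 0.0312], [0.2261, 0.1614], 84.1925]
side cup_handle_under 0.65 [299. 248.]
side cup_handle 0.95 [321. 150.]
side hook_tip 0.6 [306. 157.]
side hook_arm 0.85 [322. 159.]
blue 847 [[0.549, 0.243, 0.05], [0.607, 0.276, 0.075], [0.677, 0.333, 0.158]]
```

The cup hangs level on the hook. Now over the tray, with the wrist camera, to measure the tubes.

move_arm(
  steps=[0,0,-0.14,-0.01,-0.022,0,1,0,0,-0.28,-0.02,-0.044,0,1,0,0,-0.42,-0.03,-0.066,0,1,0,0,-0.56,-0.04,-0.088,0,1,0,0,-0.7,-0.05,-0.11,-0.005,1,0,0,-0.84,-0.06,-0.132,-0.01,1,0,0,-0.98,-0.07,-0.154,-0.015,1,0,0,-1.12,-0.08,-0.176,-0.02,1,0,0,-1.26,-0.09,-0.198,-0.025,1,0,0,-1.4,-0.1,-0.22,-0.03,1,0,0,-1.54,-0.11,-0.242,-0.035,1,0,0,-1.67,-0.123,-0.26,-0.04,1],
)

```text
time: 32.35
tool_pos: [0.4892, 0.0288, 0.2545]
ee_rot: [3.141, -0.003, -0.107]
wrist_force: [0.0, 0.3, -0.4]
width: 0.0941
finger_force: 0.0
```

move_arm(
  steps=[0,0,0,0,0,0,1,0,0,0,0,0,0,1,0,0,0,0,0,0,1],
)

```text
time: 32.65
tool_pos: [0.4901, 0.0305, 0.255]
ee_rot: [3.141, -0.003, -0.099]
wrist_force: [-0.4, -0.2, 0.5]
width: 0.0941
finger_force: 0.0
```

```bash
cat > wt.py <<'E'
from h import *
# tubes in the tray from the wrist camera: blobs of depth above the floor, split by colour of cap
import sys
p,d,M=shot('wrist',sys.argv[1]); o=get_obs(); print(o['tool_pos'],o['ee_rot'],o['time'],o['width'])
W=cloud(d,M)
for t in ['lav1','red1']:
    for s in silhouettes('wrist',t)[:8]:
        w=W[s['pixels']]; w=w[np.isfinite(w[:,2])]
        if s['score']<.25 or len(w)<50: continue
        r=cv2.minAreaRect(w[:,:2].astype(np.float32)); x=w[:,:2]-w[:,:2].mean(0); v=np.linalg.svd(x,full_matrices=False)[2][0]
        print(t,round(s['score'],2),np.round(s['uv']),len(w),'c',np.round(r[0],4),'sz',np.round(r[1],3),'dir',round(np.degrees(np.arctan2(v[1],v[0]))%180,1),'z95',np.nanpercentile(w[:,2],95).round(4))
E
python3 wt.py w2.png
```

```text
[0.4901097  0.03060445 0.25485524] [ 3.14112552e+00 -2.61153483e-03 -9.89943784e-02] 32.7 0.09381094173504267
lav1 0.9 [321. 198.] 642 c [0.458  0.0322] sz [0.064 0.018] dir 83.7 z95 0.0197
lav1 0.84 [320. 184.] 633 c [0.4756 0.0325] sz [0.062 0.019] dir 84.5 z95 0.0198
lav1 0.68 [324. 152.] 619 c [0.5166 0.0259] sz [0.063 0.015] dir 85.2 z95 0.0197
lav1 0.62 [319. 212.] 592 c [0.4426 0.0326] sz [0.062 0.016] dir 85.0 z95 0.0196
red1 0.83 [325. 175.] 612 c [0.491  0.0291] sz [0.06  0.016] dir 84.0 z95 0.0197
red1 0.7 [318. 138.] 722 c [0.5325 0.0267] sz [0.062 0.017] dir 84.5 z95 0.0197
red1 0.56 [48. 83.] 14077 c [0.6236 0.3122] sz [0.144 0.171] dir 156.0 z95 0.1487
```

View pics/w2.png

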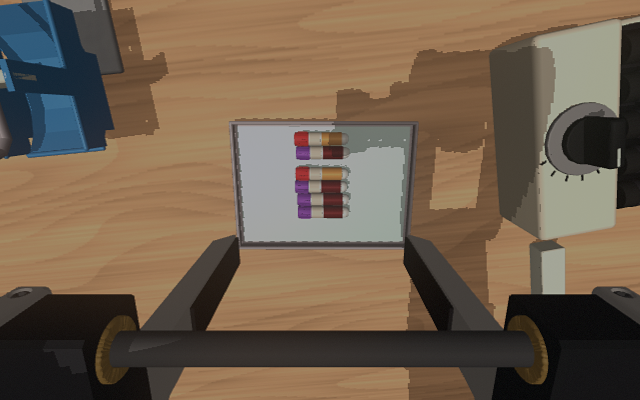

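The wrist picture shows all six tubes flat in the tray: lavender at rows 152, 184, 198, 212, red at 138, 175 (all around column 320). First I take the edge one by its ends, then go over the mixer.

move_arm(
  steps=[0,0,0,-0.025,0.002,-0.03,1,0,0,0,-0.0495,0.0025,-0.07,1,0,0,0,-0.0495,0.0025,-0.11,1,0,0,0,-0.0495,0.0025,-0.15,1,0,0,0,-0.0495,0.0025,-0.185,1,0,0,0,-0.0495,0.0025,-0.21,1,0,0,0,-0.0495,0.0025,-0.225,1,0,0,0,-0.0495,0.0025,-0.233,1,0,0,0,-0.0495,0.0025,-0.233,1,0,0,0,-0.0495,0.0025,-0.233,1],
)

```text
time: 33.8
tool_pos: [0.4409, 0.0325, 0.0224]
ee_rot: [3.141, -0.003, -0.101]
wrist_force: [0.0, 0.2, -0.5]
width: 0.0941
finger_force: 0.0
```

move_arm(
  steps=[0,0,0,0,0,0,0.8,0,0,0,0,0,0,0.7,0,0,0,0,0,0,0.6,0,0,0,0,0,0,0.5,0,0,0,0,0,0,0.5,0,0,0,0,0,0,0.5,0,0,0,0,0,0,0.5,0,0,0,0,0,0,0.5],
)

```text
time: 34.6
tool_pos: [0.4403, 0.0324, 0.0218]
ee_rot: [3.141, -0.002, -0.101]
wrist_force: [-0.3, -0.4, 3.2]
width: 0.0636
finger_force: 30.0
```

move_arm(
  steps=[0,0,0,0,0,0.005,0.5,0,0,0,0,0,0.015,0.5,0,0,0,0,0,0.035,0.5,0,0,0,0,0,0.065,0.5,0,0,0,0,0,0.1,0.5,0,0,0,0,0,0.135,0.5,0,0,0,0,0,0.165,0.5,0,0,0,0,0,0.18,0.5,0,0,0,0,0,0.18,0.5],
)

```text
time: 35.5
tool_pos: [0.4417, 0.0323, 0.2052]
ee_rot: [3.141, -0.009, -0.101]
wrist_force: [-0.5, 0.5, -1.0]
width: 0.0635
finger_force: 30.0
```

move_arm(
  steps=[0,0,0.015,0.002,-0.015,0,0.5,0,0,0.03,0.006,-0.05,0,0.5,0,0,0.05,0.01,-0.09,0,0.5,0,0,0.07,0.014,-0.13,0,0.5,0,0,0.09,0.018,-0.17,0,0.5,0,0,0.11,0.021,-0.21,0,0.5,0,0,0.13,0.024,-0.25,0,0.5,0,0,0.15,0.027,-0.29,0,0.5,0,0,0.17,0.03,-0.33,0,0.5,0,0,0.185,0.033,-0.365,0,0.5,0,0,0.195,0.034,-0.39,0,0.5,0,0,0.2,0.035,-0.4,0,0.5],
)

```text
time: 36.7
tool_pos: [0.4741, -0.3693, 0.1992]
ee_rot: [-3.14, 0.001, 0.097]
wrist_force: [0.5, -0.2, -0.0]
width: 0.0635
finger_force: 30.0
```

```bash
cat > mix.py <<'E'
from h import *
import sys
p,d,M=shot('wrist',sys.argv[1]); o=get_obs(); print(o['tool_pos'],o['ee_rot'],o['time'],o['width'])
W=cloud(d,M).reshape(-1,3); col=p.reshape(-1,3).astype(int)
m=(col.max(1)<75)&(W[:,2]>.06)&(W[:,2]<.1)&(W[:,0]>.4)&(W[:,0]<.66)&(W[:,1]<-.26)&(W[:,1]>-.46)
w=W[m]; print(m.sum(),np.nanpercentile(w,[1,50,99],axis=0).round(3).tolist())
# roller tops: best yaw maximises periodicity
best=None
for a in np.radians(np.arange(2,10,.25)):
    x=w[:,0]*np.cos(a)+w[:,1]*np.sin(a)
    ph=np.abs(np.sum((w[:,2]-w[:,2].mean())*np.exp(2j*np.pi*x/.036)))
    if best is None or ph>best[0]: best=(ph,a,np.angle(np.sum((w[:,2]-w[:,2].mean())*np.exp(2j*np.pi*x/.036)))*.036/2/np.pi, x.min(),x.max())
ph,a,x0,lo,hi=best; tops=x0+.036*np.arange(-40,40); tops=tops[(tops>lo-.01)&(tops<hi+.01)]
print('yaw',np.degrees(a),'tops u',tops.round(4),'z95',np.percentile(w[:,2],95).round(4),lo.round(3),hi.round(3))
E
python3 mix.py w3.png
```

```text
[ 0.47423849 -0.36964554  0.19941073] [-3.14094220e+00  4.24989669e-04  9.64797358e-02] 36.75 0.06368150772677209
40697 [[0.448, -0.458, 0.076], [0.542, -0.365, 0.087], [0.619, -0.267, 0.09]]
yaw 6.000000000000001 tops u [0.4177 0.4537 0.4897 0.5257 0.5617] z95 0.0897 0.406 0.577
```

View pics/w3.png

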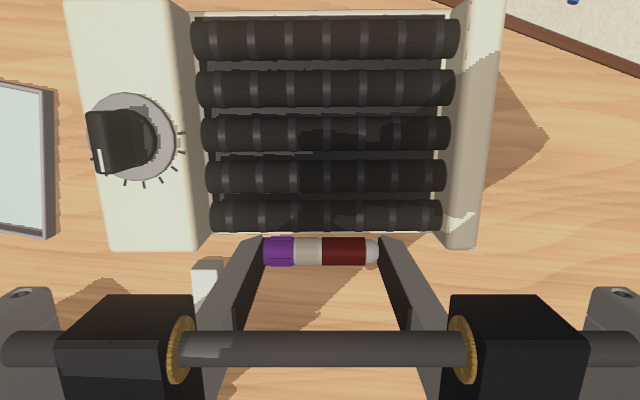

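The tube is level between the fingers at (320,252). The rollers lie at rows 38, 88, 132, 175 and 215, and the measured grooves agree within 1 mm with the first estimate. I place it in the nearest groove.

move_arm(
  steps=[0,0,0.006,0.001,0.0045,-0.02,0.5,0,0,0.006,0.0023,0.0045,-0.05,0.5,0,0,0.006,0.0023,0.0045,-0.075,0.5,0,0,0.006,0.0023,0.0045,-0.088,0.5,0,0,0.006,0.0023,0.0045,-0.093,0.5,0,0,0.006,0.0023,0.0045,-0.096,0.5,0,0,0.006,0.0023,0.0045,-0.098,0.5,0,0,0.006,0.0023,0.0045,-0.098,0.5],
)

```text
time: 37.55
tool_pos: [0.4778, -0.3634, 0.1046]
ee_rot: [3.139, -0.003, 0.105]
wrist_force: [-0.8, -0.8, 0.0]
width: 0.0639
finger_force: 30.0
```

move_arm(
  steps=[0,0,0,0,0,-0.001,0.5,0,0,0,0,0,-0.001,0.7,0,0,0,0,0,-0.001,0.74,0,0,0,0,0,-0.001,0.8,0,0,0,0,0,-0.001,0.9,0,0,0,0,0,-0.001,0.9,0,0,0,0,0,-0.001,0.9],
)

```text
time: 38.25
tool_pos: [0.4773, -0.3631, 0.1025]
ee_rot: [3.141, -0.002, 0.105]
wrist_force: [-0.0, 0.1, 0.5]
width: 0.0846
finger_force: 0.0
```

move_arm(
  steps=[0,0,0,0,0,0.02,1,0,0,0,0,0,0.06,1,0,0,0,0,0,0.1,1,0,0,0,0,0,0.1,1,0,0,0,0,0,0.1,1],
)

```text
time: 38.75
tool_pos: [0.4778, -0.3635, 0.204]
ee_rot: [3.138, -0.004, 0.105]
wrist_force: [-0.1, -0.7, -0.3]
width: 0.0938
finger_force: 0.0
```

```bash
python3 wt.py w4.png; python3 tray.py
```

```text
[ 0.47715202 -0.362927    0.20193263] [ 3.14120241e+00 -1.37051471e-03  1.04838236e-01] 38.8 0.09396817186903679
lav1 0.92 [319. 206.] 1260 c [ 0.4778 -0.3664] sz [0.015 0.067] dir 96.3 z95 0.0962
lav1 0.29 [ 39. 166.] 11328 c [ 0.4556 -0.0553] sz [0.084 0.171] dir 172.0 z95 0.0159
scene 0.9 [[0.4671, 0.0157], [0.2237, 0.164], 84.4921]
side 0.82 [[0.4321, 0.0194], [0.2222, 0.0948], 83.8651]
```

Seated (top at 96.2 mm). The tray seems to have been shifted, so I'll re-measure over it.

move_arm(
  steps=[0,0,-0.015,0,0.02,0.02,1,0,0,-0.03,0,0.055,0.04,1,0,0,-0.05,0,0.095,0.05,1,0,0,-0.07,0,0.135,0.05,1,0,0,-0.09,0,0.175,0.05,1,0,0,-0.11,0,0.215,0.05,1,0,0,-0.13,0,0.255,0.05,1,0,0,-0.15,0,0.295,0.05,1,0,0,-0.17,0,0.335,0.05,1,0,0,-0.185,0,0.365,0.05,1,0,0,-0.2,0,0.38,0.05,1,0,0,-0.205,0,0.385,0.05,1],
)

```text
time: 40.3
tool_pos: [0.4771, 0.0235, 0.2522]
ee_rot: [3.141, -0.001, -0.098]
wrist_force: [-0.4, -0.0, 0.3]
width: 0.0939
finger_force: 0.0
```

move_arm(
  steps=[0,0,0,0,0,0,1,0,0,0,0,0,0,1,0,0,0,0,0,0,1],
)

```text
time: 40.6
tool_pos: [0.4774, 0.021, 0.2523]
ee_rot: [3.14, -0.002, -0.102]
wrist_force: [-0.6, 0.3, -1.1]
width: 0.0938
finger_force: 0.0
```

```bash
python3 wt.py w5.png
```

```text
[0.4774495  0.02097001 0.25241301] [ 3.14047450e+00 -1.69438113e-03 -1.01654589e-01] 40.65 0.09433581029063996
lav1 0.94 [332. 146.] 671 c [0.5092 0.0079] sz [0.061 0.017] dir 85.0 z95 0.0198
lav1 0.79 [327. 194.] 663 c [0.45   0.0118] sz [0.065 0.02 ] dir 83.8 z95 0.0196
lav1 0.78 [326. 177.] 652 c [0.4689 0.0142] sz [0.063 0.015] dir 84.2 z95 0.0198
red1 0.87 [326. 172.] 661 c [0.484  0.0116] sz [0.062 0.017] dir 83.9 z95 0.0196
red1 0.86 [323. 132.] 721 c [0.5259 0.0087] sz [0.063 0.016] dir 85.2 z95 0.0197
```

The tray moved about (-7,-18) mm with the tubes lying still in it. I take the second one.

move_arm(
  steps=[0,0,0,-0.015,-0.004,-0.03,1,0,0,0,-0.029,-0.0085,-0.07,1,0,0,0,-0.029,-0.0085,-0.11,1,0,0,0,-0.029,-0.0085,-0.15,1,0,0,0,-0.029,-0.0085,-0.185,1,0,0,0,-0.029,-0.0085,-0.21,1,0,0,0,-0.029,-0.0085,-0.223,1,0,0,0,-0.029,-0.0085,-0.2305,1,0,0,0,-0.029,-0.0085,-0.2305,1,0,0,0,-0.029,-0.0085,-0.2305,1],
)

```text
time: 41.75
tool_pos: [0.4496, 0.0132, 0.0233]
ee_rot: [3.141, -0.004, -0.1]
wrist_force: [-1.0, 0.3, 0.7]
width: 0.0941
finger_force: 0.0
```

move_arm(
  steps=[0,0,0,0,0,0,0.8,0,0,0,0,0,0,0.7,0,0,0,0,0,0,0.6,0,0,0,0,0,0,0.5,0,0,0,0,0,0,0.5,0,0,0,0,0,0,0.5,0,0,0,0,0,0,0.5,0,0,0,0,0,0,0.5],
)

```text
time: 42.55
tool_pos: [0.4486, 0.0134, 0.0223]
ee_rot: [3.141, -0.002, -0.1]
wrist_force: [-0.5, 0.1, 2.8]
width: 0.0635
finger_force: 30.0
```

move_arm(
  steps=[0,0,0,0,0,0.005,0.5,0,0,0,0,0,0.015,0.5,0,0,0,0,0,0.035,0.5,0,0,0,0,0,0.065,0.5,0,0,0,0,0,0.1,0.5,0,0,0,0,0,0.135,0.5,0,0,0,0,0,0.165,0.5,0,0,0,0,0,0.18,0.5,0,0,0,0,0,0.18,0.5],
)

```text
time: 43.45
tool_pos: [0.45, 0.0133, 0.2057]
ee_rot: [3.141, -0.009, -0.1]
wrist_force: [-0.2, -1.0, -0.3]
width: 0.0631
finger_force: 30.0
```

move_arm(
  steps=[0,0,0.015,0.003,-0.015,0,0.5,0,0,0.03,0.01,-0.05,0,0.5,0,0,0.05,0.017,-0.09,0,0.5,0,0,0.07,0.024,-0.13,0,0.5,0,0,0.09,0.031,-0.17,0,0.5,0,0,0.11,0.038,-0.21,0,0.5,0,0,0.13,0.045,-0.25,0,0.5,0,0,0.15,0.052,-0.29,0,0.5,0,0,0.17,0.057,-0.32,0,0.5,0,0,0.19,0.061,-0.35,0,0.5,0,0,0.2,0.063,-0.37,0,0.5,0,0,0.205,0.064,-0.3775,0,0.5],
)

```text
time: 44.65
tool_pos: [0.5115, -0.3656, 0.1997]
ee_rot: [-3.14, 0.001, 0.103]
wrist_force: [0.8, 0.3, -0.7]
width: 0.0635
finger_force: 30.0
```

```bash
python3 wt.py w6.png
```

```text
[ 0.51166498 -0.36564727  0.19990005] [-3.14075295e+00  4.09843304e-04  1.03079810e-01] 44.7 0.06334861373119809
lav1 0.68 [318. 247.] 3279 c [ 0.4903 -0.3718] sz [0.075 0.063] dir 93.7 z95 0.1968
```

move_arm(
  steps=[0,0,0,0,0,-0.02,0.5,0,0,0,0,0,-0.05,0.5,0,0,0,0,0,-0.075,0.5,0,0,0,0,0,-0.088,0.5,0,0,0,0,0,-0.093,0.5,0,0,0,0,0,-0.097,0.5,0,0,0,0,0,-0.099,0.5,0,0,0,0,0,-0.099,0.5,0,0,0,0,0,-0.099,0.5],
)

```text
time: 45.7
tool_pos: [0.5128, -0.3645, 0.1041]
ee_rot: [3.139, -0.003, 0.105]
wrist_force: [-0.7, -0.1, -0.0]
width: 0.0633
finger_force: 30.0
```

move_arm(
  steps=[0,0,0,0,0,0,0.7,0,0,0,0,0,0,0.74,0,0,0,0,0,0,0.8,0,0,0,0,0,0,0.9,0,0,0,0,0,0,0.9,0,0,0,0,0,0,0.9],
)

```text
time: 46.3
tool_pos: [0.5124, -0.3641, 0.103]
ee_rot: [3.141, -0.002, 0.105]
wrist_force: [-0.5, 0.3, -0.1]
width: 0.0845
finger_force: 0.0
```

move_arm(
  steps=[0,0,0,0,0,0.02,1,0,0,0,0,0,0.06,1,0,0,0,0,0,0.1,1,0,0,0,0,0,0.1,1,0,0,0,0,0,0.1,1],
)

```text
time: 46.8
tool_pos: [0.5129, -0.3645, 0.2046]
ee_rot: [3.138, -0.004, 0.105]
wrist_force: [-0.4, -0.5, -0.2]
width: 0.0942
finger_force: 0.0
```

```bash
python3 wt.py w7.png
```

```text
[ 0.5121638  -0.36391147  0.20243934] [ 3.14120665e+00 -1.36364803e-03  1.04895982e-01] 46.85 0.093820313502742
lav1 0.98 [312. 242.] 1264 c [ 0.4768 -0.3643] sz [0.018 0.063] dir 95.4 z95 0.0962
lav1 0.96 [319. 202.] 1242 c [ 0.5128 -0.3647] sz [0.016 0.062] dir 95.4 z95 0.0963
```

move_arm(
  steps=[0,0,-0.015,-0.002,0.02,0.02,1,0,0,-0.03,-0.004,0.055,0.04,1,0,0,-0.05,-0.006,0.095,0.05,1,0,0,-0.07,-0.008,0.135,0.05,1,0,0,-0.09,-0.01,0.175,0.05,1,0,0,-0.11,-0.012,0.215,0.05,1,0,0,-0.13,-0.014,0.255,0.05,1,0,0,-0.15,-0.016,0.295,0.05,1,0,0,-0.17,-0.018,0.335,0.05,1,0,0,-0.185,-0.02,0.365,0.05,1,0,0,-0.2,-0.022,0.38,0.05,1,0,0,-0.205,-0.023,0.384,0.05,1],
)

```text
time: 48.15
tool_pos: [0.4884, 0.0216, 0.2512]
ee_rot: [3.141, 0.002, -0.098]
wrist_force: [0.1, -0.3, 0.9]
width: 0.0937
finger_force: 0.0
```

move_arm(
  steps=[0,0,0,0,0,0,1,0,0,0,0,0,0,1,0,0,0,0,0,0,1],
)

```text
time: 48.45
tool_pos: [0.4894, 0.0189, 0.2526]
ee_rot: [3.14, -0.001, -0.102]
wrist_force: [0.7, 0.0, -0.1]
width: 0.0943
finger_force: 0.0
```

```bash
python3 wt.py w8.png
```

```text
[0.4894546  0.01896269 0.25272399] [ 3.14048889e+00 -1.39555955e-03 -1.01633315e-01] 48.5 0.09371604919258357
lav1 0.73 [323. 189.] 685 c [0.4677 0.0152] sz [0.065 0.021] dir 87.8 z95 0.0197
lav1 0.68 [328. 155.] 664 c [0.5101 0.008 ] sz [0.062 0.016] dir 84.2 z95 0.0197
red1 0.87 [325. 145.] 692 c [0.5266 0.0083] sz [0.062 0.017] dir 84.0 z95 0.0198
red1 0.76 [325. 179.] 619 c [0.4835 0.0114] sz [0.062 0.019] dir 85.2 z95 0.0198
```

move_arm(
  steps=[0,0,0,-0.012,-0.002,-0.03,1,0,0,0,-0.023,-0.004,-0.07,1,0,0,0,-0.023,-0.004,-0.11,1,0,0,0,-0.023,-0.004,-0.15,1,0,0,0,-0.023,-0.004,-0.185,1,0,0,0,-0.023,-0.004,-0.21,1,0,0,0,-0.023,-0.004,-0.223,1,0,0,0,-0.023,-0.004,-0.231,1,0,0,0,-0.023,-0.004,-0.231,1,0,0,0,-0.023,-0.004,-0.231,1],
)

```text
time: 49.6
tool_pos: [0.4676, 0.0157, 0.0233]
ee_rot: [3.141, -0.004, -0.1]
wrist_force: [0.4, 0.2, -0.1]
width: 0.0938
finger_force: 0.0
```

move_arm(
  steps=[0,0,0,0,0,0,0.8,0,0,0,0,0,0,0.7,0,0,0,0,0,0,0.6,0,0,0,0,0,0,0.5,0,0,0,0,0,0,0.5,0,0,0,0,0,0,0.5,0,0,0,0,0,0,0.5,0,0,0,0,0,0,0.5],
)

```text
time: 50.4
tool_pos: [0.4666, 0.0159, 0.0223]
ee_rot: [3.141, -0.002, -0.1]
wrist_force: [-0.7, 0.1, 2.5]
width: 0.0638
finger_force: 30.0
```

move_arm(
  steps=[0,0,0,0,0,0.005,0.5,0,0,0,0,0,0.015,0.5,0,0,0,0,0,0.035,0.5,0,0,0,0,0,0.065,0.5,0,0,0,0,0,0.1,0.5,0,0,0,0,0,0.135,0.5,0,0,0,0,0,0.165,0.5,0,0,0,0,0,0.18,0.5,0,0,0,0,0,0.18,0.5],
)

```text
time: 51.3
tool_pos: [0.468, 0.0158, 0.2058]
ee_rot: [3.141, -0.009, -0.1]
wrist_force: [-0.2, -0.0, -0.8]
width: 0.0638
finger_force: 30.0
```

move_arm(
  steps=[0,0,0.015,0.004,-0.015,0,0.5,0,0,0.03,0.012,-0.05,0,0.5,0,0,0.05,0.021,-0.09,0,0.5,0,0,0.07,0.03,-0.13,0,0.5,0,0,0.09,0.039,-0.17,0,0.5,0,0,0.11,0.048,-0.21,0,0.5,0,0,0.13,0.057,-0.25,0,0.5,0,0,0.15,0.066,-0.29,0,0.5,0,0,0.17,0.072,-0.32,0,0.5,0,0,0.19,0.077,-0.35,0,0.5,0,0,0.2,0.08,-0.37,0,0.5,0,0,0.205,0.082,-0.379,0,0.5],
)

```text
time: 52.5
tool_pos: [0.5476, -0.3646, 0.1996]
ee_rot: [-3.14, 0.001, 0.103]
wrist_force: [0.5, 0.2, -0.4]
width: 0.0635
finger_force: 30.0
```

```bash
python3 wt.py w9.png
```

```text
[ 0.54775808 -0.36501233  0.19974282] [-3.14106540e+00  5.05182838e-04  1.02945932e-01] 52.55 0.06371835253039684
lav1 0.76 [311. 279.] 1188 c [ 0.476  -0.3642] sz [0.019 0.063] dir 95.8 z95 0.0961
lav1 0.69 [321. 250.] 3149 c [ 0.5262 -0.3673] sz [0.066 0.095] dir 95.7 z95 0.1967
lav1 0.61 [313. 234.] 255 c [ 0.5381 -0.3598] sz [0.039 0.056] dir 93.5 z95 0.1861
```

move_arm(
  steps=[0,0,0,0,0,-0.02,0.5,0,0,0,0,0,-0.05,0.5,0,0,0,0,0,-0.075,0.5,0,0,0,0,0,-0.088,0.5,0,0,0,0,0,-0.093,0.5,0,0,0,0,0,-0.097,0.5,0,0,0,0,0,-0.099,0.5,0,0,0,0,0,-0.099,0.5,0,0,0,0,0,-0.099,0.5],
)

```text
time: 53.55
tool_pos: [0.5488, -0.3635, 0.1042]
ee_rot: [3.139, -0.003, 0.105]
wrist_force: [-0.0, 0.2, -0.1]
width: 0.0638
finger_force: 30.0
```

move_arm(
  steps=[0,0,0,0,0,0,0.7,0,0,0,0,0,0,0.74,0,0,0,0,0,0,0.8,0,0,0,0,0,0,0.9,0,0,0,0,0,0,0.9,0,0,0,0,0,0,0.9],
)

```text
time: 54.15
tool_pos: [0.5484, -0.3631, 0.103]
ee_rot: [3.141, -0.002, 0.105]
wrist_force: [0.4, -0.1, 1.1]
width: 0.0842
finger_force: 0.0
```

move_arm(
  steps=[0,0,0,0,0,0.02,1,0,0,0,0,0,0.06,1,0,0,0,0,0,0.1,1,0,0,0,0,0,0.1,1,0,0,0,0,0,0.1,1],
)

```text
time: 54.65
tool_pos: [0.5489, -0.3635, 0.2047]
ee_rot: [3.138, -0.004, 0.105]
wrist_force: [0.1, 0.4, -1.3]
width: 0.094
finger_force: 0.0
```

```bash
python3 wt.py w10.png
```

```text
[ 0.54817082 -0.36294966  0.20242129] [ 3.14114599e+00 -1.32869324e-03  1.04860151e-01] 54.7 0.09390829965368386
lav1 0.94 [307. 280.] 1234 c [ 0.476  -0.3639] sz [0.019 0.063] dir 95.6 z95 0.0961
lav1 0.92 [316. 200.] 1321 c [ 0.5483 -0.3618] sz [0.018 0.068] dir 95.6 z95 0.0962
lav1 0.89 [316. 238.] 1246 c [ 0.513  -0.3671] sz [0.018 0.068] dir 94.1 z95 0.0963
red1 0.69 [276. 183.] 64613 c [ 0.5099 -0.3312] sz [0.238 0.425] dir 96.6 z95 0.1019
```

move_arm(
  steps=[0,0,-0.015,-0.004,0.02,0.02,1,0,0,-0.03,-0.008,0.055,0.04,1,0,0,-0.05,-0.012,0.095,0.05,1,0,0,-0.07,-0.016,0.135,0.05,1,0,0,-0.09,-0.02,0.175,0.05,1,0,0,-0.11,-0.025,0.215,0.05,1,0,0,-0.13,-0.03,0.255,0.05,1,0,0,-0.15,-0.035,0.295,0.05,1,0,0,-0.17,-0.04,0.335,0.05,1,0,0,-0.185,-0.045,0.365,0.05,1,0,0,-0.2,-0.048,0.378,0.05,1,0,0,-0.205,-0.049,0.381,0.05,1],
)

```text
time: 56.0
tool_pos: [0.4983, 0.0195, 0.2513]
ee_rot: [3.141, 0.001, -0.098]
wrist_force: [0.6, 0.5, -0.1]
width: 0.0941
finger_force: 0.0
```

move_arm(
  steps=[0,0,0,0,0,0,1,0,0,0,0,0,0,1,0,0,0,0,0,0,1],
)

```text
time: 56.3
tool_pos: [0.4994, 0.017, 0.2525]
ee_rot: [3.14, -0.001, -0.102]
wrist_force: [-0.4, -1.0, 0.4]
width: 0.0938
finger_force: 0.0
```

```bash
python3 wt.py w11.png
```

```text
[0.49949967 0.01697009 0.25268902] [ 3.14048683e+00 -1.28749223e-03 -1.01580330e-01] 56.35 0.09400325372659166
lav1 0.94 [324. 165.] 599 c [0.5106 0.0089] sz [0.061 0.014] dir 84.2 z95 0.0197
red1 0.94 [324. 189.] 647 c [0.4839 0.0134] sz [0.061 0.018] dir 83.6 z95 0.0196
red1 0.57 [324. 152.] 681 c [0.5265 0.0086] sz [0.063 0.016] dir 85.0 z95 0.0197
```

move_arm(
  steps=[0,0,0,0.005,-0.004,-0.03,1,0,0,0,0.0095,-0.0085,-0.07,1,0,0,0,0.0095,-0.0085,-0.11,1,0,0,0,0.0095,-0.0085,-0.15,1,0,0,0,0.0095,-0.0085,-0.185,1,0,0,0,0.0095,-0.0085,-0.21,1,0,0,0,0.0095,-0.0085,-0.223,1,0,0,0,0.0095,-0.0085,-0.231,1,0,0,0,0.0095,-0.0085,-0.231,1,0,0,0,0.0095,-0.0085,-0.231,1],
)

```text
time: 57.45
tool_pos: [0.5101, 0.0092, 0.0234]
ee_rot: [3.141, -0.004, -0.1]
wrist_force: [0.6, -0.3, -0.6]
width: 0.0938
finger_force: 0.0
```

move_arm(
  steps=[0,0,0,0,0,0,0.8,0,0,0,0,0,0,0.7,0,0,0,0,0,0,0.6,0,0,0,0,0,0,0.5,0,0,0,0,0,0,0.5,0,0,0,0,0,0,0.5,0,0,0,0,0,0,0.5,0,0,0,0,0,0,0.5],
)

```text
time: 58.25
tool_pos: [0.5091, 0.0094, 0.0223]
ee_rot: [3.141, -0.002, -0.1]
wrist_force: [-0.2, 0.2, 2.0]
width: 0.064
finger_force: 30.0
```

move_arm(
  steps=[0,0,0,0,0,0.005,0.5,0,0,0,0,0,0.015,0.5,0,0,0,0,0,0.035,0.5,0,0,0,0,0,0.065,0.5,0,0,0,0,0,0.1,0.5,0,0,0,0,0,0.135,0.5,0,0,0,0,0,0.165,0.5,0,0,0,0,0,0.18,0.5,0,0,0,0,0,0.18,0.5],
)

```text
time: 59.15
tool_pos: [0.5102, 0.0093, 0.205]
ee_rot: [3.141, -0.008, -0.1]
wrist_force: [-0.5, -0.8, -0.9]
width: 0.0634
finger_force: 30.0
```

move_arm(
  steps=[0,0,0.015,0.004,-0.015,0,0.5,0,0,0.03,0.011,-0.05,0,0.5,0,0,0.05,0.02,-0.09,0,0.5,0,0,0.07,0.028,-0.13,0,0.5,0,0,0.09,0.036,-0.17,0,0.5,0,0,0.11,0.044,-0.21,0,0.5,0,0,0.13,0.052,-0.25,0,0.5,0,0,0.15,0.06,-0.285,0,0.5,0,0,0.17,0.066,-0.315,0,0.5,0,0,0.19,0.071,-0.345,0,0.5,0,0,0.2,0.074,-0.362,0,0.5,0,0,0.205,0.0757,-0.3705,0,0.5],
)

```text
time: 60.35
tool_pos: [0.5836, -0.3624, 0.1983]
ee_rot: [-3.139, 0.002, 0.103]
wrist_force: [1.4, 0.3, -0.6]
width: 0.0638
finger_force: 30.0
```

```bash
python3 wt.py w12.png
```

```text
[ 0.58372375 -0.36281315  0.19862815] [-3.14003706e+00  1.74625610e-03  1.03087577e-01] 60.4 0.06364284958406327
lav1 0.96 [314. 276.] 1287 c [ 0.5122 -0.3643] sz [0.02  0.068] dir 96.1 z95 0.0962
lav1 0.96 [305. 315.] 1143 c [ 0.4769 -0.3642] sz [0.064 0.022] dir 95.9 z95 0.096
lav1 0.87 [316. 234.] 370 c [ 0.5652 -0.37  ] sz [0.064 0.045] dir 93.2 z95 0.0932
lav1 0.73 [317. 252.] 3176 c [ 0.5597 -0.3616] sz [0.068 0.087] dir 96.1 z95 0.1953
lav1 0.31 [278. 208.] 52984 c [ 0.5423 -0.3256] sz [0.176 0.43 ] dir 94.1 z95 0.102
red1 0.53 [280. 203.] 52578 c [ 0.5418 -0.3259] sz [0.172 0.426] dir 94.2 z95 0.1019
red1 0.46 [  5. 205.] 87 c [ 0.5265 -0.0202] sz [0.014 0.008] dir 29.6 z95 0.0161
red1 0.45 [  5. 244.] 113 c [ 0.4807 -0.014 ] sz [0.018 0.014] dir 16.5 z95 0.0166
```

move_arm(
  steps=[0,0,0,0,0,-0.02,0.5,0,0,0,0,0,-0.05,0.5,0,0,0,0,0,-0.075,0.5,0,0,0,0,0,-0.088,0.5,0,0,0,0,0,-0.093,0.5,0,0,0,0,0,-0.097,0.5,0,0,0,0,0,-0.099,0.5,0,0,0,0,0,-0.099,0.5,0,0,0,0,0,-0.099,0.5],
)

```text
time: 61.4
tool_pos: [0.5851, -0.3615, 0.1043]
ee_rot: [3.139, -0.003, 0.105]
wrist_force: [0.6, -0.1, -0.1]
width: 0.0641
finger_force: 30.0
```

move_arm(
  steps=[0,0,0,0,0,0,0.7,0,0,0,0,0,0,0.74,0,0,0,0,0,0,0.8,0,0,0,0,0,0,0.9,0,0,0,0,0,0,0.9,0,0,0,0,0,0,0.9],
)

```text
time: 62.0
tool_pos: [0.5845, -0.3611, 0.1029]
ee_rot: [3.141, -0.002, 0.105]
wrist_force: [0.3, -0.3, -0.9]
width: 0.0845
finger_force: 0.0
```

move_arm(
  steps=[0,0,0,0,0,0.02,1,0,0,0,0,0,0.06,1,0,0,0,0,0,0.1,1,0,0,0,0,0,0.1,1,0,0,0,0,0,0.1,1],
)

```text
time: 62.5
tool_pos: [0.5852, -0.3615, 0.2051]
ee_rot: [3.138, -0.005, 0.105]
wrist_force: [0.4, 0.0, -0.1]
width: 0.094
finger_force: 0.0
```

```bash
python3 wt.py w13.png
```

```text
[ 0.5844362  -0.36103011  0.20268354] [ 3.14086992e+00 -1.63275686e-03  1.04850956e-01] 62.55 0.09399962683992968
lav1 0.93 [314. 276.] 1202 c [ 0.5137 -0.3647] sz [0.017 0.063] dir 95.8 z95 0.0962
lav1 0.83 [319. 239.] 1275 c [ 0.5486 -0.3628] sz [0.019 0.065] dir 95.8 z95 0.0962
lav1 0.82 [319. 201.] 1314 c [ 0.5849 -0.3618] sz [0.018 0.062] dir 95.9 z95 0.0961
lav1 0.62 [307. 312.] 1152 c [ 0.476  -0.3626] sz [0.021 0.065] dir 94.9 z95 0.0961
red1 0.43 [  3. 207.] 132 c [ 0.5231 -0.0199] sz [0.01  0.018] dir 6.5 z95 0.0169
red1 0.42 [  5. 242.] 153 c [ 0.4827 -0.0149] sz [0.016 0.011] dir 20.7 z95 0.0178
red1 0.42 [279. 216.] 54081 c [ 0.5296 -0.3278] sz [0.196 0.425] dir 92.9 z95 0.1019
```

move_arm(
  steps=[0,0,0.14,-0.006,0.012,0.005,0.5,0,0,0.28,-0.012,0.024,0.01,0.5,0,0,0.42,-0.018,0.036,0.01,0.5,0,0,0.56,-0.024,0.048,0.01,0.5,0,0,0.7,-0.03,0.06,0.01,0.5,0,0,0.84,-0.036,0.072,0.01,0.5,0,0,0.98,-0.042,0.084,0.01,0.5,0,0,1.12,-0.048,0.096,0.01,0.5,0,0,1.26,-0.054,0.108,0.01,0.5,0,0,1.4,-0.06,0.12,0.01,0.5,0,0,1.54,-0.066,0.132,0.01,0.5,0,0,1.57,-0.0697,0.1445,0.01,0.5],
)

```text
time: 63.85
tool_pos: [0.5138, -0.2157, 0.211]
ee_rot: [-3.14, -0.004, 1.676]
wrist_force: [0.0, 0.2, 0.0]
width: 0.0473
finger_force: 0.0
```

move_arm(
  steps=[0,0,0.14,0,0,0,0.5,0,0,0.28,0,0,0,0.5,0,0,0.42,0,0,0,0.5,0,0,0.56,0,0,0,0.5,0,0,0.7,0,0,0,0.5,0,0,0.84,0,0,0,0.5,0,0,0.98,0,0,0,0.5,0,0,1.12,0,0,0,0.5,0,0,1.26,0,0,0,0.5,0,0,1.4,0,0,0,0.5,0,0,1.54,0,0,0,0.5,0,0,1.57,0,0,0,0.5],
)

```text
time: 65.05
tool_pos: [0.5145, -0.2161, 0.2118]
ee_rot: [3.139, -0.004, -3.039]
wrist_force: [0.3, -1.1, -0.3]
width: 0.047
finger_force: 0.0
```

```bash
cat > knob.py <<'E'
from h import *
p,d,M=shot('wrist','k.png'); W=cloud(d,M).reshape(-1,3); o=get_obs(); print(o['tool_pos'],o['ee_rot'],o['time'],o['width'],o['joint_positions'].round(2))
w=W[(W[:,2]>.125)&(W[:,2]<.15)&(abs(W[:,0]-.515)<.05)&(abs(W[:,1]+.216)<.05)]
print(len(w),[np.round(q,4) for q in cv2.minAreaRect(w[:,:2].astype(np.float32))],np.median(w,0))
w=w[w[:,2]>.135]; print(len(w),[np.round(q,4) for q in cv2.minAreaRect(w[:,:2].astype(np.float32))])
E
python3 knob.py
```

```text
[ 0.51455223 -0.2161906   0.21194612] [ 3.13961609 -0.00335824 -3.03936217] 65.1 0.04708635214847207 [-0.5   0.11  1.36 -0.    1.67 -2.17]
1030 [array([ 0.515 , -0.2173]), array([0.0411, 0.0136]), np.float64(5.743)] [ 0.51275997 -0.21761682  0.13876602]
977 [array([ 0.515 , -0.2172]), array([0.041 , 0.0135]), np.float64(5.4309)]
```

All four tubes are seated, and the knob bar is located at (0.515, -0.217). I grip it and turn.

move_arm(
  steps=[0,0,0,0.0005,-0.001,-0.04,0.5,0,0,0,0.0005,-0.001,-0.07,0.5,0,0,0,0.0005,-0.001,-0.083,0.5,0,0,0,0.0005,-0.001,-0.0865,0.5,0,0,0,0.0005,-0.001,-0.0865,0.3,0,0,0,0.0005,-0.001,-0.0865,0.1,0,0,0,0.0005,-0.001,-0.0865,0,0,0,0,0.0005,-0.001,-0.0865,0,0,0,0,0.0005,-0.001,-0.0865,0,0,0,0,0.0005,-0.001,-0.0865,0,0,0,0,0.0005,-0.001,-0.0865,0,0,0,0,0.0005,-0.001,-0.0865,0],
)

```text
time: 66.3
tool_pos: [0.5159, -0.2172, 0.1277]
ee_rot: [3.141, -0.0, -3.038]
wrist_force: [-0.9, 2.0, 5.5]
width: 0.0137
finger_force: 30.0
```

move_arm(
  steps=[0,0,-0.1,0,0,0,0,0,0,-0.24,0,0,0,0,0,0,-0.38,0,0,0,0,0,0,-0.52,0,0,0,0,0,0,-0.66,0,0,0,0,0,0,-0.8,0,0,0,0,0,0,-0.94,0,0,0,0,0,0,-1.08,0,0,0,0,0,0,-1.22,0,0,0,0,0,0,-1.36,0,0,0,0,0,0,-1.5,0,0,0,0,0,0,-1.57,0,0,0,0],
)

```text
time: 67.5
tool_pos: [0.515, -0.2183, 0.1276]
ee_rot: [3.141, -0.0, 1.671]
wrist_force: [-2.9, 0.9, 6.6]
width: 0.0139
finger_force: 30.0
```

move_arm(
  steps=[0,0,0,0,0,0,0,0,0,0,0,0,0,0,0,0,0,0,0,0,0.3,0,0,0,0,0,0,0.5,0,0,0,0,0,0,0.5,0,0,0,0,0,0,0.5,0,0,0,0,0,0,0.5,0,0,0,0,0,0.03,0.5,0,0,0,0,0,0.07,0.5,0,0,0,0,0,0.1,0.5,0,0,0,0,0,0.1,0.5,0,0,0,0,0,0.1,0.5],
)

```text
time: 68.7
tool_pos: [0.5156, -0.2177, 0.2269]
ee_rot: [3.14, -0.001, 1.675]
wrist_force: [-1.0, 0.2, 0.2]
width: 0.0472
finger_force: 0.0
```

```bash
python3 knob.py; python3 hang.py; python3 tubes.py scene side; python3 look.py scene end.png 200 70 440 330
```

```text
[ 0.51498009 -0.21739089  0.22528179] [-3.14107043e+00 -2.75224912e-03  1.67485290e+00] 68.75 0.047148631380967726 [-0.5   0.11  1.34  0.    1.7  -0.61]
948 [array([ 0.5161, -0.217 ]), array([0.0136, 0.0414]), np.float64(5.8815)] [ 0.5159059  -0.2151182   0.13871541]
901 [array([ 0.5162, -0.217 ]), array([0.0136, 0.0414]), np.float64(5.6712)]
[ 0.51498009 -0.21739089  0.22528179] [-3.14107043e+00 -2.75224912e-03  1.67485290e+00] 68.75
scene cup 0.72 [[0.55, 0.207, -0.0], [0.619, 0.289, 0.07], [0.683, 0.336, 0.161]]
scene tray 0.74 [[0.5959, -0.2801], [0.1594, 0.3573], 38.0375]
scene cup_handle_under 0.55 [339. 270.]
scene cup_handle 0.79 [338. 271.]
scene hook_tip 0.57 [360. 253.]
scene hook_arm 0.59 [340. 276.]
blue 1718 [[0.553, 0.248, 0.05], [0.623, 0.293, 0.07], [0.682, 0.336, 0.16]]
side tray 0.81 [[0.4634, 0.0158], [0.2242, 0.1608], 84.6522]
side hook_tip 0.41 [348. 359.]
69.45 [ 3.14061798e+00 -1.80260431e-03  1.67483966e+00]
scene lav1 0.55 [244. 101.] 73 [ 0.552 -0.353  0.093]
scene lav1 0.52 [257.  99.] 97 [ 0.516 -0.355  0.093]
scene lav1 0.39 [236. 106.] 90 [ 0.588 -0.353  0.093]
scene red1 0.67 [326. 194.] 72 [0.489 0.016 0.018]
side lav1 0.74 [339. 363.] 229 [ 0.51  -0.362  0.093]
side lav1 0.7 [324. 368.] 212 [ 0.474 -0.363  0.094]
side lav1 0.51 [369. 353.] 170 [ 0.581 -0.36   0.094]
side lav1 0.5 [356. 362.] 156 [ 0.546 -0.366  0.094]
2.3076923076923075 69.8
```

View pics/end.png

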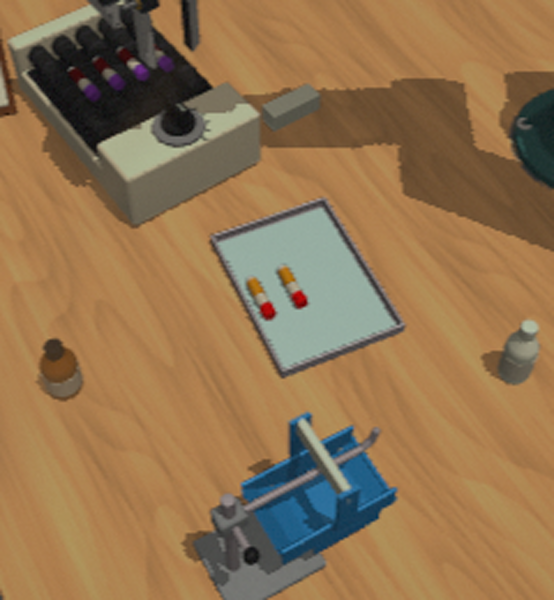

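The final picture shows the cup hanging on the hook (320,490), both red tubes in the tray (260,298) and (292,287), the lavender ones on the rollers (90–165,50–90) and the knob a quarter turn on. The arm is clear of everything, so I hand the job in.

```bash
python3 -c "
from bench import *
print(close_job())"
```

```text
the job is handed in; nothing more can be done
None
```

The job is handed in, no verdict came back: the empty cup hangs on the hook, all four lavender tubes lie in the mixer grooves, both red ones are in the tray, and the knob is turned about a quarter clockwise.

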